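# Load the module rack and set the coarse knob to match

## Robot

A 6-joint arm with a two-finger parallel gripper is mounted at the origin on the work surface. World frame = base frame: x ahead of the robot, y to its left, z up, the work surface at z = 0. Lengths are in m, angles in rad, forces in N, time in s.
With the tool pointing down it reaches from about 0.375 to 0.925 m from the base axis. Payload 5.7 kg.
Tool frame: the origin (TCP) lies at the very end of the fingers, on their centre line; the grasp point (between the pads) lies 19 mm behind it (robot.grasp_offset is the distance from the TCP to the grasp point, in m); x points along the fingers, y is the direction in which the jaws open and shut, and the axes are right-handed (so a half turn about x gives the same grasp; the last joint's range is limited). The gripper opens to 85 mm and grips with 20 to 120 N. Pads are 22 mm wide; open, the fingers measure 114 mm over their backs; the gripper's body (76 mm by 85 mm) begins 54 mm behind the grasp point. The pads swing forward as they close: fully open they stand 13 mm farther back than shut.
Start: joints at [0.986, 0.359, 1.51, -0, 1.272, -0.115], TCP at [0.272, 0.535, 0.231] pointing down, gripper open.
Joint ranges: [-2.97, 2.97], [-1.01, 2.36], [0.21, 2.38], [-0.96, 4.11], [0.2, 2.71], [-2.98, 2.98]. Speed limits (rad/s): [2.39, 2.39, 3.14, 3.14, 3.14, 3.14].

## Interface

Orientations are given as a unit quaternion [w, x, y, z].
In Python, from rig import sensors, vision, hand_in, robot gives the robot as it stands.
- The arm moves only by the shell command python3 -m jog 'ROWS' [FORCE]. ROWS is JSON, one flat list of numbers, 7 for each row, row after row: the turn, a rotation vector about the world's x, y, z in degrees, then the shift along the world's x, y, z in cm, then the opening in per cent of the stroke, from 0 (shut) to 100 (fully open). A call has 1 to 20 rows; each row is the pose to reach, as a shift and turn from the pose commanded when the call began; what a row does not reach only later rows make up. A row lasts 1/8 s, in which the tool goes at most 62.5 mm and 10.7 degrees, less where a joint would pass 70% of its speed; a pose out of reach is approached as far as the arm can. A call with a gripper value outside its range is refused whole. The fingers move at their own pace and stop on an object; FORCE is the grip in N (left out, the last holds). Time passes only in rows, so rows that repeat a pose let the fingers close. It gives the time, the measured TCP pose, the force and the opening at its end, in the units of the state.
- sensors.sense(): the state, without advancing time (a new reading comes with each control period).
- vision.camera(name): name is "scene" or "top"; returns a dict with "pixels" (480x640x3 uint8, red, green, blue), "intrinsics" (3x3 intrinsics, pixels), "R" (3x3) and "t" (3): a world point X has camera coordinates R X + t. Camera axes: x right, y down, z forward; pixel columns grow to the right and rows downward; lengths in m; the calibration is good to about 2 mm. A picture is of the moment at which its call begins. There is no depth.
- hand_in(): hands the job in, once; it reports no verdict.
The state is a dict: "time": time; "joint_pos": joint angles; "dq": joint speeds; "tau": joint torques, N m; "position": TCP position; "tool_rot": TCP orientation; "wrist_force": force on the tool from outside, world axes, zero at the start; "ft_torque": the same for the moment, N m; "finger_gap": finger opening in m.
Only numpy, scipy, OpenCV 4.12 (cv2) and the standard library are available. Lean on these libraries where they do the work, as an engineer would, in place of code of your own. Each camera call takes 0.05 s, during which the arm holds its last target.

## Task

The load controller has been left switched on: first switch it off at its lever, then stand every load module on the bench upright and fully down in the rack, one to a bay in any bay. Then turn the outer knob of the concentric pair until its pointer is at the group with as many dots as there are units of load in the rack (a short module counts one, a long module two), leaving the calibrated inner knob as it is, and only then push the lever fully on again. Do not disturb the multimeter, the reel or the screwdriver.

Things in the scene. Friction and masses are not known exactly. Their poses are not given: they have to be found in the camera images.
- supply: Load controller, fixed: white box 160 (own x) x 240 (own y) x 70 mm high, level control panel on top. Origin under its centre, z up; front faces own -x. Concentric knob on the panel at x -12, y -43 mm, output lever at x 0, y +78 mm. Scale printed round the knob, clockwise from above: a dash for zero, then groups of one, two ... seven white dots, one group every 0.5 rad.
- coarse (a joint): Outer (coarse) knob of the concentric pair: black ribbed cylinder 56 mm in diameter, from the panel up to 35 mm above it, with a white pointer. rad, grows clockwise seen from above; the pointer stands at the group of k dots at 0.5 k (dash at 0, range 0 to 3.6). Turns against about 0.08 N m and stays where it is left.
- coarse_top (a point): Point on the axis of the concentric knobs, level with the top face of the outer knob (35 mm above the panel, 105 mm above the bench).
- coarse_tip (a point): Tip of the outer knob's white pointer, 37 mm from the axis, 2 mm above the panel.
- fine (a joint): Inner (fine) knob: plain aluminium cylinder 28 mm in diameter, on the same axis, standing 16 mm proud of the outer knob's top, with a black line on its top. rad, grows clockwise; turns very easily (0.01 N m) and independently of the outer knob.
- fine_tip (a point): Outer end of the black line on top of the inner knob, 14 mm from the axis.
- switch (a joint): Output lever on the controller: steel rod with a black ball of 26 mm diameter. rad: 0 = off, leaning 0.5 rad towards the controller's front (its own -x); 1.0 = on, leaning 0.5 rad away from the front (+x). Stays where it is left; about 1 N at the ball moves it; end stops at 0 and 1.
- switch_tip (a point): Centre of the lever's ball. It swings on a radius of 65 mm about an axis along the controller's own y, 92 mm above the bench; the ball's centre is 149 mm above the bench at both ends of the swing. The lever's block is 70 x 50 mm and 25 mm high above the panel.
- rack: Module rack, fixed to the bench: an open aluminium tray 132 (own x) x 222 (own y) x 28 mm high with four bays side by side along its own y, each 120 long (x) x 48 wide (y) inside, divided by walls 6 mm thick; floor 6 mm thick. Origin at the centre of its underside, z up.
- rack_bay0 (a point): Centre of the floor of bay 0 (6 mm above the rack's underside).
- rack_bay1 (a point): Centre of the floor of bay 1 (6 mm above the rack's underside).
- rack_bay2 (a point): Centre of the floor of bay 2 (6 mm above the rack's underside).
- rack_bay3 (a point): Centre of the floor of bay 3 (6 mm above the rack's underside).
- short1: Short load module: finned aluminium block 64 mm long (own x) x 40 wide (own y) x 45 high, with an upright black grip rib centred on top, 46 long (own x) x 14 thick x 36 high, so 81 mm high in all; 0.25 kg nominal; one unit of load. Origin at the centre of its underside, z up. Loose; may be absent (None).
- short2: Short load module: finned aluminium block 64 mm long (own x) x 40 wide (own y) x 45 high, with an upright black grip rib centred on top, 46 long (own x) x 14 thick x 36 high, so 81 mm high in all; 0.25 kg nominal; one unit of load. Origin at the centre of its underside, z up. Loose; may be absent (None).
- short3: Short load module: finned aluminium block 64 mm long (own x) x 40 wide (own y) x 45 high, with an upright black grip rib centred on top, 46 long (own x) x 14 thick x 36 high, so 81 mm high in all; 0.25 kg nominal; one unit of load. Origin at the centre of its underside, z up. Loose; may be absent (None).
- long1: Long load module: finned aluminium block 110 mm long (own x) x 40 wide (own y) x 45 high, with an upright black grip rib centred on top, 46 long (own x) x 14 thick x 36 high, so 81 mm high in all; 0.4 kg nominal; two units of load. Origin at the centre of its underside, z up. Loose; may be absent (None).
- long2: Long load module: finned aluminium block 110 mm long (own x) x 40 wide (own y) x 45 high, with an upright black grip rib centred on top, 46 long (own x) x 14 thick x 36 high, so 81 mm high in all; 0.4 kg nominal; two units of load. Origin at the centre of its underside, z up. Loose; may be absent (None).
- meter: Bystander: hand-held multimeter lying on the bench, 150 x 75 x 35 mm; origin at the centre of its underside.
- reel: Bystander: wire reel standing on end, 60 mm in diameter, 40 mm high; origin at the centre of its underside.
- driver: Bystander: screwdriver lying on the bench, 200 mm long; origin below its middle.

How it is judged:
On the way, in this order (a step that is already met when the one before it is completed fails the run):
1. the output lever is switched off (value of joint switch below 0.2 rad), for 0.2 s.
2. every module stands fully down in the rack, with the output off (value of joint switch below 0.2 rad and x of short1 in the frame of rack between -0.032 and 0.032 m and y of short1 in the frame of rack between -0.09 and 0.09 m and z of short1 in the frame of rack between 0.002 and 0.0095 m and angle between each of short1, short2, short3, long1, long2's own z axis and vertical below 0.08 rad and x of short2 in the frame of rack between -0.032 and 0.032 m and y of short2 in the frame of rack between -0.09 and 0.09 m and z of short2 in the frame of rack between 0.002 and 0.0095 m and x of short3 in the frame of rack between -0.032 and 0.032 m and y of short3 in the frame of rack between -0.09 and 0.09 m and z of short3 in the frame of rack between 0.002 and 0.0095 m and x of long1 in the frame of rack between -0.008 and 0.008 m and y of long1 in the frame of rack between -0.09 and 0.09 m and z of long1 in the frame of rack between 0.002 and 0.0095 m and x of long2 in the frame of rack between -0.008 and 0.008 m and y of long2 in the frame of rack between -0.09 and 0.09 m and z of long2 in the frame of rack between 0.002 and 0.0095 m and linear speed of each of short1, short2, short3, long1, long2 below 0.02 m/s), for 0.2 s.
3. with all modules in the rack and the output still off, the outer knob points to the group of dots that matches the load (value of joint switch below 0.2 rad and x of short1 in the frame of rack between -0.032 and 0.032 m and y of short1 in the frame of rack between -0.09 and 0.09 m and z of short1 in the frame of rack between 0.002 and 0.0095 m and angle between each of short1, short2, short3, long1, long2's own z axis and vertical below 0.08 rad and x of short2 in the frame of rack between -0.032 and 0.032 m and y of short2 in the frame of rack between -0.09 and 0.09 m and z of short2 in the frame of rack between 0.002 and 0.0095 m and x of short3 in the frame of rack between -0.032 and 0.032 m and y of short3 in the frame of rack between -0.09 and 0.09 m and z of short3 in the frame of rack between 0.002 and 0.0095 m and x of long1 in the frame of rack between -0.008 and 0.008 m and y of long1 in the frame of rack between -0.09 and 0.09 m and z of long1 in the frame of rack between 0.002 and 0.0095 m and x of long2 in the frame of rack between -0.008 and 0.008 m and y of long2 in the frame of rack between -0.09 and 0.09 m and z of long2 in the frame of rack between 0.002 and 0.0095 m and ((value of joint coarse between 2.84 and 3.16 rad and height (world z) of short1 below -50 m and (height (world z) of short2 above -50 m or height (world z) of supply below -50 m) and (height (world z) of short3 above -50 m or height (world z) of supply below -50 m) and (height (world z) of long1 above -50 m or height (world z) of supply below -50 m) and (height (world z) of long2 above -50 m or height (world z) of supply below -50 m)) or (value of joint coarse between 2.84 and 3.16 rad and height (world z) of short2 below -50 m and (height (world z) of short1 above -50 m or height (world z) of supply below -50 m) and (height (world z) of short3 above -50 m or height (world z) of supply below -50 m) and (height (world z) of long1 above -50 m or height (world z) of supply below -50 m) and (height (world z) of long2 above -50 m or height (world z) of supply below -50 m)) or (value of joint coarse between 2.84 and 3.16 rad and height (world z) of short3 below -50 m and (height (world z) of short1 above -50 m or height (world z) of supply below -50 m) and (height (world z) of short2 above -50 m or height (world z) of supply below -50 m) and (height (world z) of long1 above -50 m or height (world z) of supply below -50 m) and (height (world z) of long2 above -50 m or height (world z) of supply below -50 m)) or (value of joint coarse between 2.34 and 2.66 rad and height (world z) of long1 below -50 m and (height (world z) of short1 above -50 m or height (world z) of supply below -50 m) and (height (world z) of short2 above -50 m or height (world z) of supply below -50 m) and (height (world z) of short3 above -50 m or height (world z) of supply below -50 m) and (height (world z) of long2 above -50 m or height (world z) of supply below -50 m)) or (value of joint coarse between 2.34 and 2.66 rad and height (world z) of long2 below -50 m and (height (world z) of short1 above -50 m or height (world z) of supply below -50 m) and (height (world z) of short2 above -50 m or height (world z) of supply below -50 m) and (height (world z) of short3 above -50 m or height (world z) of supply below -50 m) and (height (world z) of long1 above -50 m or height (world z) of supply below -50 m)) or (value of joint coarse between 2.34 and 2.66 rad and height (world z) of each of short1, short2 below -50 m) or (value of joint coarse between 2.34 and 2.66 rad and height (world z) of each of short1, short3 below -50 m) or (value of joint coarse between 1.84 and 2.16 rad and height (world z) of each of short1, long1 below -50 m) or (value of joint coarse between 1.84 and 2.16 rad and height (world z) of each of short1, long2 below -50 m) or (value of joint coarse between 2.34 and 2.66 rad and height (world z) of each of short2, short3 below -50 m) or (value of joint coarse between 1.84 and 2.16 rad and height (world z) of each of short2, long1 below -50 m) or (value of joint coarse between 1.84 and 2.16 rad and height (world z) of each of short2, long2 below -50 m) or (value of joint coarse between 1.84 and 2.16 rad and height (world z) of each of short3, long1 below -50 m) or (value of joint coarse between 1.84 and 2.16 rad and height (world z) of each of short3, long2 below -50 m) or (value of joint coarse between 1.34 and 1.66 rad and height (world z) of each of long1, long2 below -50 m))), for 0.2 s.
4. the output lever is pushed on again (value of joint switch above 0.8 rad), for 0.2 s.
At the end, for the whole second after the job is handed in: The lever is on (joint above 0.8); every module present stands upright (within 0.08 rad) on the floor of a bay of the rack (within 3.5 mm of the floor), released and at rest; the outer knob is within 0.16 rad of 0.5 rad times the units of load in the rack (short modules count 1, long ones 2) (value of joint switch above 0.8 rad and ((value of joint coarse between 2.84 and 3.16 rad and height (world z) of short1 below -50 m and (height (world z) of short2 above -50 m or height (world z) of supply below -50 m) and (height (world z) of short3 above -50 m or height (world z) of supply below -50 m) and (height (world z) of long1 above -50 m or height (world z) of supply below -50 m) and (height (world z) of long2 above -50 m or height (world z) of supply below -50 m)) or (value of joint coarse between 2.84 and 3.16 rad and height (world z) of short2 below -50 m and (height (world z) of short1 above -50 m or height (world z) of supply below -50 m) and (height (world z) of short3 above -50 m or height (world z) of supply below -50 m) and (height (world z) of long1 above -50 m or height (world z) of supply below -50 m) and (height (world z) of long2 above -50 m or height (world z) of supply below -50 m)) or (value of joint coarse between 2.84 and 3.16 rad and height (world z) of short3 below -50 m and (height (world z) of short1 above -50 m or height (world z) of supply below -50 m) and (height (world z) of short2 above -50 m or height (world z) of supply below -50 m) and (height (world z) of long1 above -50 m or height (world z) of supply below -50 m) and (height (world z) of long2 above -50 m or height (world z) of supply below -50 m)) or (value of joint coarse between 2.34 and 2.66 rad and height (world z) of long1 below -50 m and (height (world z) of short1 above -50 m or height (world z) of supply below -50 m) and (height (world z) of short2 above -50 m or height (world z) of supply below -50 m) and (height (world z) of short3 above -50 m or height (world z) of supply below -50 m) and (height (world z) of long2 above -50 m or height (world z) of supply below -50 m)) or (value of joint coarse between 2.34 and 2.66 rad and height (world z) of long2 below -50 m and (height (world z) of short1 above -50 m or height (world z) of supply below -50 m) and (height (world z) of short2 above -50 m or height (world z) of supply below -50 m) and (height (world z) of short3 above -50 m or height (world z) of supply below -50 m) and (height (world z) of long1 above -50 m or height (world z) of supply below -50 m)) or (value of joint coarse between 2.34 and 2.66 rad and height (world z) of each of short1, short2 below -50 m) or (value of joint coarse between 2.34 and 2.66 rad and height (world z) of each of short1, short3 below -50 m) or (value of joint coarse between 1.84 and 2.16 rad and height (world z) of each of short1, long1 below -50 m) or (value of joint coarse between 1.84 and 2.16 rad and height (world z) of each of short1, long2 below -50 m) or (value of joint coarse between 2.34 and 2.66 rad and height (world z) of each of short2, short3 below -50 m) or (value of joint coarse between 1.84 and 2.16 rad and height (world z) of each of short2, long1 below -50 m) or (value of joint coarse between 1.84 and 2.16 rad and height (world z) of each of short2, long2 below -50 m) or (value of joint coarse between 1.84 and 2.16 rad and height (world z) of each of short3, long1 below -50 m) or (value of joint coarse between 1.84 and 2.16 rad and height (world z) of each of short3, long2 below -50 m) or (value of joint coarse between 1.34 and 1.66 rad and height (world z) of each of long1, long2 below -50 m)) and x of short1 in the frame of rack between -0.032 and 0.032 m and y of short1 in the frame of rack between -0.09 and 0.09 m and z of short1 in the frame of rack between 0.002 and 0.0095 m and angle between each of short1, short2, short3, long1, long2's own z axis and vertical below 0.08 rad and x of short2 in the frame of rack between -0.032 and 0.032 m and y of short2 in the frame of rack between -0.09 and 0.09 m and z of short2 in the frame of rack between 0.002 and 0.0095 m and x of short3 in the frame of rack between -0.032 and 0.032 m and y of short3 in the frame of rack between -0.09 and 0.09 m and z of short3 in the frame of rack between 0.002 and 0.0095 m and x of long1 in the frame of rack between -0.008 and 0.008 m and y of long1 in the frame of rack between -0.09 and 0.09 m and z of long1 in the frame of rack between 0.002 and 0.0095 m and x of long2 in the frame of rack between -0.008 and 0.008 m and y of long2 in the frame of rack between -0.09 and 0.09 m and z of long2 in the frame of rack between 0.002 and 0.0095 m and linear speed of each of short1, short2, short3, long1, long2 below 0.02 m/s); the robot touches nothing.
It fails at once if the inner knob turned by more than about 15 degrees (the end of its line moved 3.7 mm) (distance of fine_tip from where it was at the start of the episode above 0.0037 m).
It fails at once if the multimeter moved by more than 30 mm (distance of meter from where it was at the start of the episode above 0.03 m).
It fails at once if the reel moved by more than 30 mm (distance of reel from where it was at the start of the episode above 0.03 m).
It fails at once if the screwdriver moved by more than 30 mm (distance of driver from where it was at the start of the episode above 0.03 m).
Of short1, short2, short3, long1, long2 only 3 to 4 are there at a start; the rules pass over those that are not, and their reading is None.
At some moment in a run one of short1, short2, short3, long1, long2 may be knocked a few centimetres aside while the robot is not near it.
Once in a run the grip may slacken for a moment while it holds something.
It also fails if it takes over 210 s, if anything falls off the work surface, if the arm or the gripper's body presses on something with over 40 N, if the wrist force passes 120 N, or if a joint passes its speed limit or range.

## Working session

There is one attempt and no reset: what is moved stays moved. The work goes in short steps, Python scripts to look and compute and a shell command to move; the robot and the scene stay as the last step left them, time stands still between calls to the robot, and variables do not carry over. Pictures are saved under pics/ and viewed, and the job is handed in when it is done.

```bash
ls; mkdir -p pics; cat > h.py <<'E'
import numpy as np, cv2, json
from rig import sensors, vision, hand_in, robot
def snap(name, tag):
    c=vision.camera(name); cv2.imwrite(f'pics/{tag}.png', c['pixels'][:,:,::-1]); 
    np.savez(f'pics/{tag}.npz', **{k:np.array(v) for k,v in c.items()}); return c
def load(tag): return dict(np.load(f'pics/{tag}.npz'))
def ray(c,u,v,z):
    K,R,t=np.array(c['intrinsics']),np.array(c['R']),np.array(c['t'])
    o=-R.T@t; d=R.T@np.linalg.inv(K)@np.array([u,v,1.]); return o+d*(z-o[2])/d[2]
def proj(c,X):
    K,R,t=np.array(c['intrinsics']),np.array(c['R']),np.array(c['t'])
    p=K@(R@np.asarray(X,float)+t); return p[:2]/p[2]
def crop(tag,x0,y0,x1,y1,s,out):
    im=cv2.imread(f'pics/{tag}.png')[y0:y1,x0:x1]; cv2.imwrite(f'pics/{out}.png',cv2.resize(im,None,fx=s,fy=s,interpolation=cv2.INTER_CUBIC))
E
python3 - <<'E'
from h import *
print(sensors.sense())
for n in('scene','top'):
    c=snap(n,n+'0'); print(n,c['intrinsics'],c['R'],c['t'])
E
```

```text
pics
{'time': 0.0, 'joint_pos': array([ 9.85901114e-01,  3.59500180e-01,  1.51145285e+00, -5.13766947e-05,
        1.27250508e+00, -1.15079001e-01]), 'dq': array([-0.00147421, -0.00013104, -0.00158175, -0.00061761,  0.00097052,
        0.00094932]), 'tau': array([ 1.67802493e-03, -5.27625811e+01, -2.78615624e+01, -1.67589646e-04,
        1.32632931e-02, -1.03678755e-05]), 'position': array([0.27125918, 0.53440142, 0.2304487 ]), 'tool_rot': array([ 0.68747772,  0.16395087,  0.6878974 , -0.16520189]), 'wrist_force': array([-0.06435223,  0.43923284,  0.13087974]), 'ft_torque': array([ 0.01154996, -0.00633204,  0.01321052]), 'finger_gap': 0.08537591826614897}
scene [[614.27441864   0.         322.96398918]
 [  0.         614.27441864 252.73944484]
 [  0.           0.           1.        ]] [[ 0.60602883  0.79515098  0.02154002]
 [ 0.58504596 -0.42722216 -0.6893493 ]
 [-0.53893439  0.43036745 -0.72410881]] [-0.35585631 -0.25713293  1.56878142]
top [[502.32368588   0.         320.8078286 ]
 [  0.         502.32368588 238.8156581 ]
 [  0.           0.           1.        ]] [[-0.02365486 -0.99970109  0.0061783 ]
 [-0.97550465  0.02172948 -0.21890298]
 [ 0.2187033  -0.01120508 -0.97572707]] [-0.00485181  0.59784036  1.26139124]
```

View pics/scene0.png

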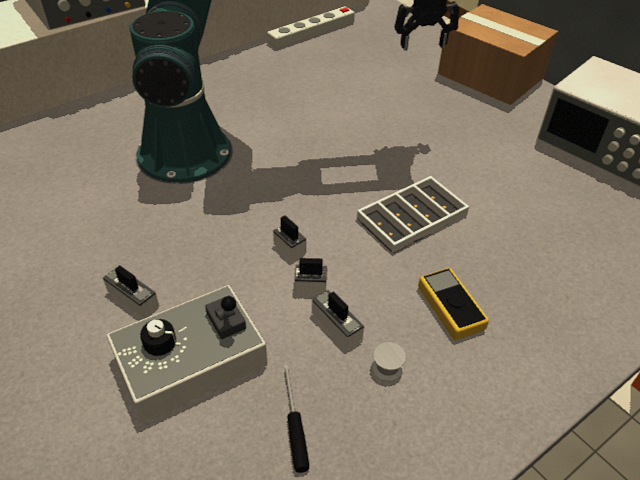

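View pics/top0.png

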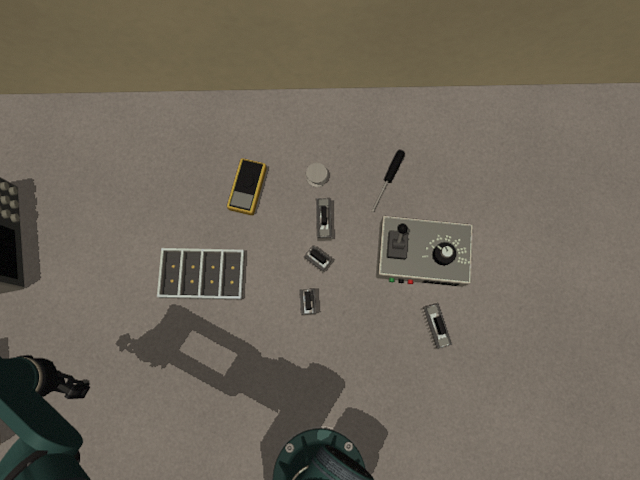

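```bash
python3 - <<'E'
from h import *
crop('top0',365,200,485,300,6.6,'c1')
crop('top0',145,235,345,325,4,'c2')
crop('top0',290,185,460,355,3.5,'c3')
E
```

```text
(no output)
```

View pics/c1.png

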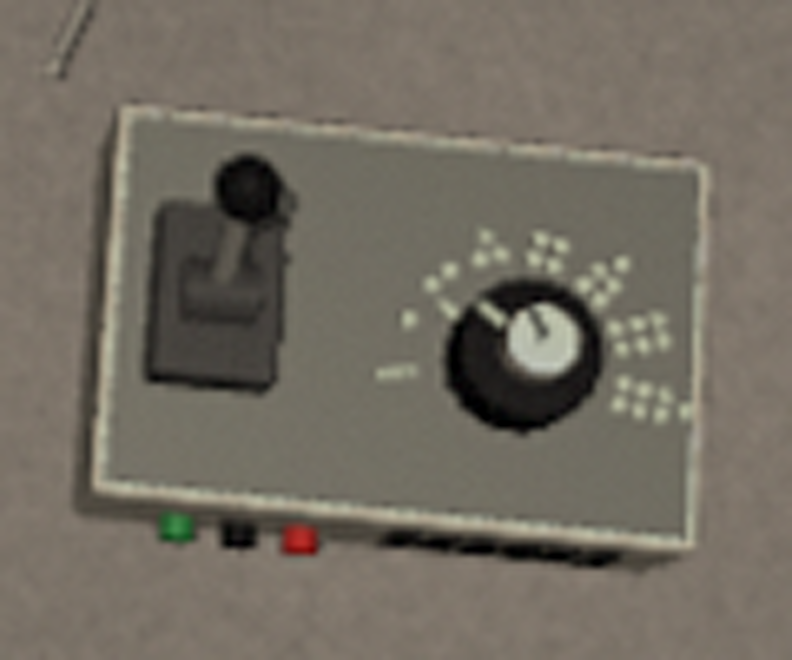

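View pics/c2.png

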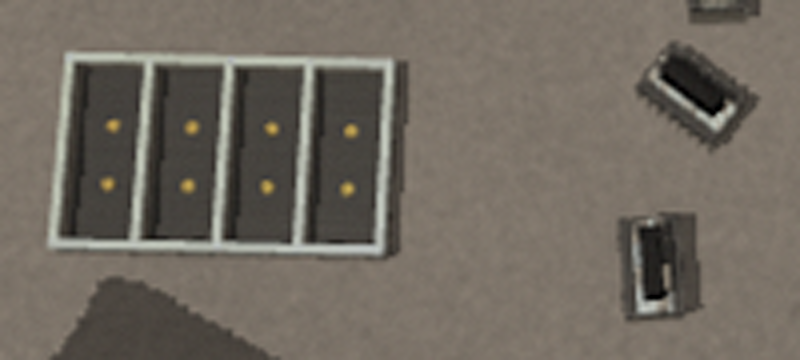

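View pics/c3.png

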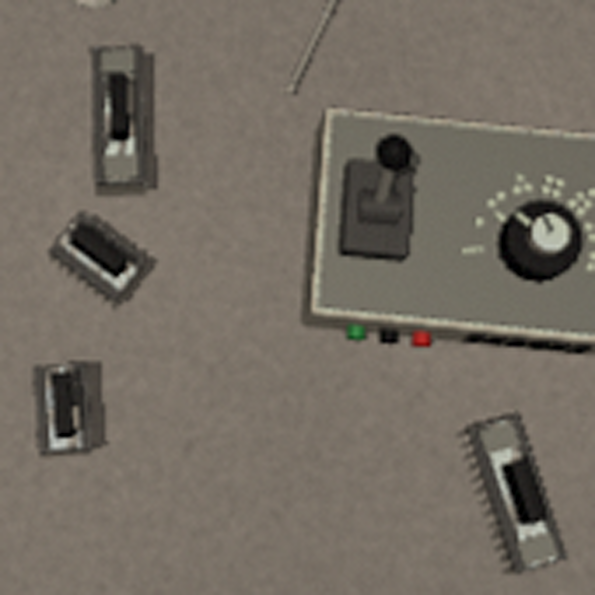

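```bash
python3 - <<'E'
from h import *
crop('scene0',265,205,375,355,4,'d1')
crop('scene0',95,250,275,405,4.4,'d2')
crop('scene0',350,170,475,255,6,'d3')
crop('top0',295,190,345,320,4.6,'d4'); crop('top0',415,295,460,355,10,'d5')
a=cv2.imread('pics/d1.png');b=cv2.imread('pics/d4.png');print(a.shape,b.shape)
cv2.imwrite('pics/d14.png',np.hstack([a,b[:600]if b.shape[0]>=600 else np.pad(b,((0,600-b.shape[0]),(0,0),(0,0)))]))
E
```

```text
(600, 440, 3) (598, 230, 3)
```

View pics/d14.png

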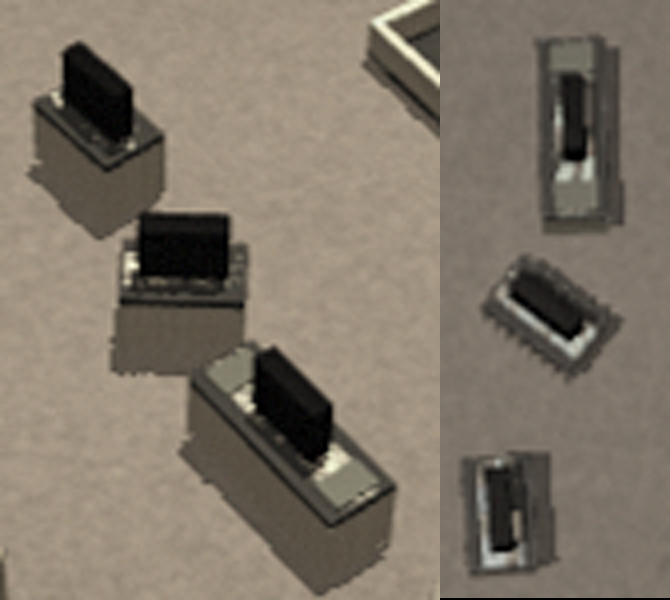

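View pics/d2.png

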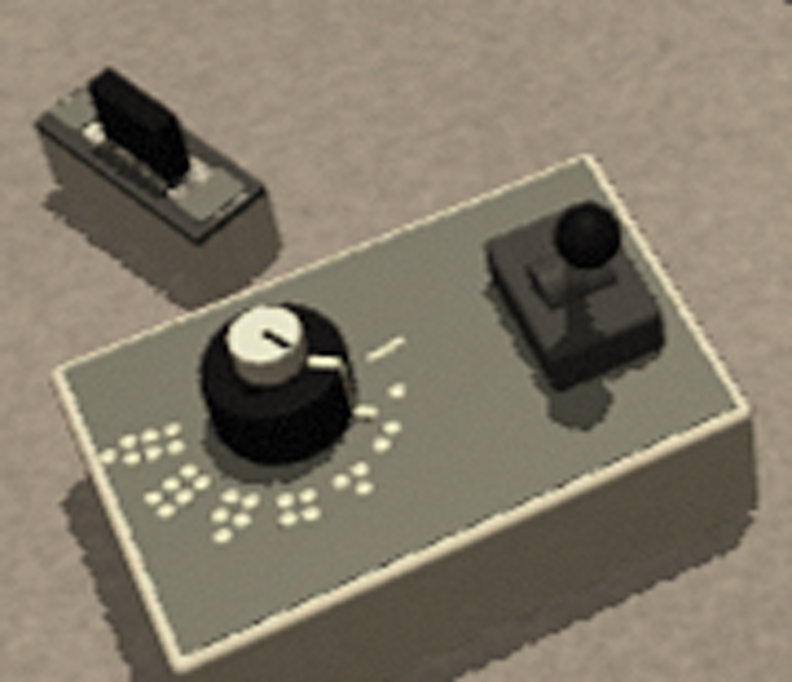

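View pics/d3.png

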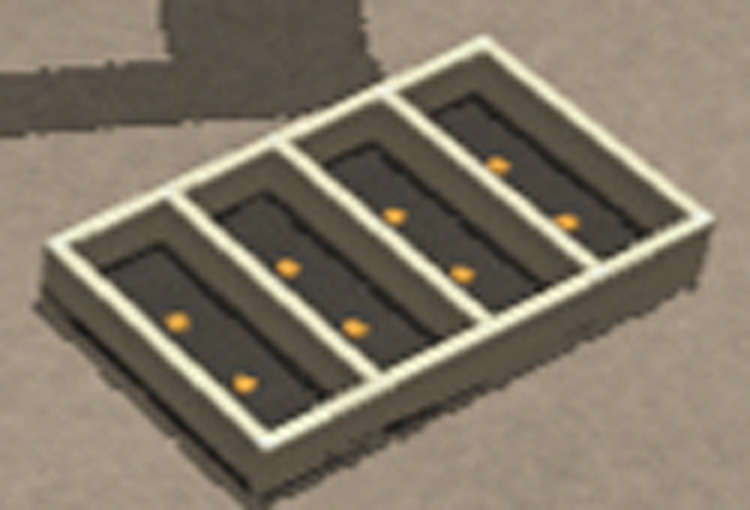

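View pics/d5.png

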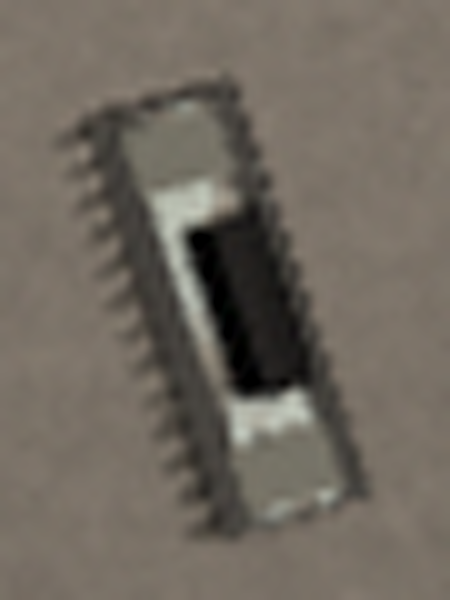

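```bash
cat >> h.py <<'E'
from scipy.optimize import least_squares
def place(p,pts):
    c,s=np.cos(p[2]),np.sin(p[2]); pts=np.asarray(pts,float)
    return np.c_[p[0]+c*pts[:,0]-s*pts[:,1], p[1]+s*pts[:,0]+c*pts[:,1], pts[:,2]]
def fit(obs,x0):
    # obs list of (cam, pts, pix)
    f=lambda p:np.concatenate([(np.array([proj(c,X) for X in place(p,P)])-np.array(U)).ravel() for c,P,U in obs])
    r=least_squares(f,x0); return r.x, r.fun
def box(lx,ly,z): return [[-lx/2,-ly/2,z],[lx/2,-ly/2,z],[lx/2,ly/2,z],[-lx/2,ly/2,z]]
E
cat > fit0.py <<'E'
from h import *
S,T=load('scene0'),load('top0')
d1=lambda u:np.array(u)/4.+[265,205]
d2=lambda u:np.array(u)/4.4+[95,250]
d3=lambda u:np.array(u)/6.+[350,170]
c1=lambda u:np.array(u)/6.6+[365,200]
c2=lambda u:np.array(u)/4.+[145,235]
res={}
b=box(.064,.04,.045); B=box(.11,.04,.045)
res['shortA']=fit([(S,b[:3],d1([(35,103),(108,168),(163,133)]))],[.5,.05,0])
res['shortB']=fit([(S,b,d1([(118,303),(245,303),(248,245),(125,245)]))],[.6,.05,.9])
res['longA']=fit([(S,B,d1([(190,375),(335,523),(395,487),(255,345)]))],[.6,.05,0])
res['longB']=fit([(S,B[:3],d2([(38,123),(197,241),(266,188)]))],[.4,-.3,0])
r=box(.132,.222,.028)
rS=(S,[r[0],r[1],r[2],r[3]],d3([(52,243),(267,443),(710,217),(487,38)]))
rT=(T,[r[3],r[2],r[1],r[0]],c2([(49,245),(67,54),(393,60),(383,253)]))
res['rackS']=fit([rS],[.5,.3,0]);res['rackT']=fit([rT],[.5,.3,0]);res['rack']=fit([rS,rT],[.5,.3,0])
s=box(.16,.24,.07)
sS=(S,[s[0],s[1],s[2],s[3]],d2([(55,373),(180,668),(747,408),(588,155)]))
sT=(T,[s[3],s[2],s[1],s[0]],c1([(95,490),(120,105),(707,162),(692,548)]))
res['supS']=fit([sS],[.5,-.3,0]);res['supT']=fit([sT],[.5,-.3,0]);res['sup']=fit([sS,sT],[.5,-.3,0])
if __name__=='__main__':
  for k,(p,e) in res.items(): print(k,np.round(p,4),'deg',round(np.degrees(p[2]),1),'rms px',round(np.sqrt(np.mean(e**2)),2))
  for tag,C in(('top0',T),('scene0',S)):
    im=cv2.resize(cv2.imread(f'pics/{tag}.png'),None,fx=4,fy=4,interpolation=cv2.INTER_CUBIC)
    def dr(p,q,col):
        uv=np.array([proj(C,X) for X in place(p,q)])*4+1.5
        cv2.polylines(im,[uv.round().astype(int)],True,col,1)
    for k in('shortA','shortB','longA','longB'):
        p=res[k][0]; dr(p,b if 's'==k[0] else B,(0,255,0)); dr(p,box(.046,.014,.081),(0,0,255))
    dr(res['rack'][0],r,(0,255,0)); dr(res['sup'][0],s,(0,255,0))
    cv2.imwrite(f'pics/ov_{tag}.png',im)
    if tag=='top0':
        cv2.imwrite('pics/o1.png',im[740:1320,1180:1420]); cv2.imwrite('pics/o2.png',im[850:1420,1460:1940])
E
python3 fit0.py; python3 -c "
import cv2,numpy as np
a=cv2.imread('pics/o1.png')[:570];b=cv2.imread('pics/o2.png')
cv2.imwrite('pics/o12.png',np.hstack([a,b]))"
```

```text
shortA [0.4413 0.0211 0.0588] deg 3.4 rms px 0.46
shortB [ 0.5572 -0.0085  0.9099] deg 52.1 rms px 0.46
longA [ 0.6673 -0.0263 -0.0009] deg -0.1 rms px 0.78
longB [ 0.3717 -0.3132  0.2471] deg 14.2 rms px 0.41
rackS [ 0.5236  0.308  -0.0426] deg -2.4 rms px 0.74
rackT [ 0.5196  0.3043 -0.044 ] deg -2.5 rms px 0.36
rack [ 0.5221  0.3065 -0.043 ] deg -2.5 rms px 0.96
supS [ 0.5678 -0.2916 -0.1174] deg -6.7 rms px 1.63
supT [ 0.5632 -0.2944 -0.1208] deg -6.9 rms px 0.67
sup [ 0.566  -0.2924 -0.1184] deg -6.8 rms px 1.5
```

View pics/o12.png

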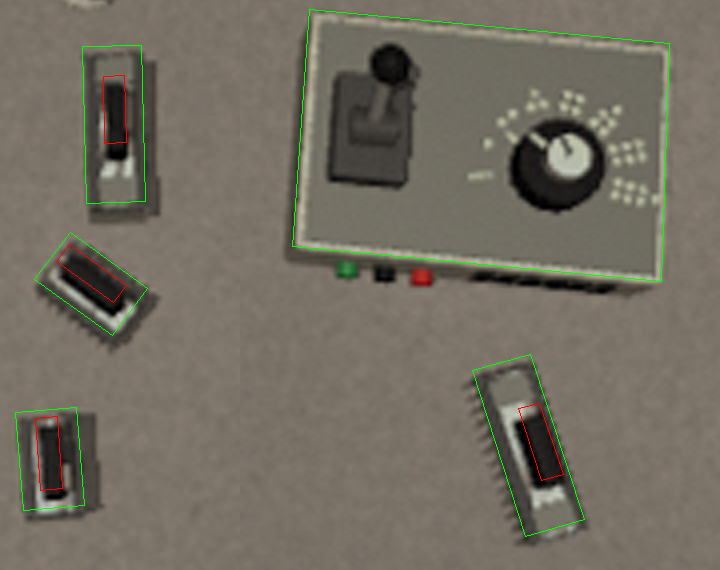

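```bash
cat >> h.py <<'E'
from scipy.spatial.transform import Rotation as Ro
def tool():
    s=sensors.sense(); q=s['tool_rot']; R=Ro.from_quat([q[1],q[2],q[3],q[0]]).as_matrix()
    return s,R
def go(x,y,z,jaw=None):
    """shift cm and turn about z so that TCP->xyz and jaw dir at yaw jaw(deg, mod 180)"""
    s,R=tool(); d=(np.array([x,y,z])-s['position'])*100
    jy=np.degrees(np.arctan2(R[1,1],R[0,1]))
    t=None
    if jaw is not None: t=(jaw-jy+90)%180-90
    print('t',round(s['time'],2),'pos',np.round(s['position'],4),'tool x',np.round(R[:,0],3),'jawyaw',round(jy,1),'q6',round(s['joint_pos'][5],2),'shift cm',np.round(d,2),'turnz',None if t is None else round(t,1),'gap',round(s['finger_gap'],4),'F',np.round(s['wrist_force'],1))
def sup(x,y,p): return place(p,[[x,y,0]])[0][:2]
E
python3 - <<'E'
from h import *
from fit0 import res,S,T,c1,d2
p=(res['supS'][0]+res['supT'][0])/2; print(p)
print('lever on',sup(.031,.078,p),'off',sup(-.031,.078,p),'knob',sup(-.012,-.043,p))
x,y=sup(.07,.078,p); go(x,y,.2,90)
x,y=sup(.07,.078,p); go(x,y,.2,0)
# knob pointer angle from each camera, using own fits
for C,pp,uv in((T,res['supT'][0],c1((450,310))),(S,res['supS'][0],d2((368,412)))):
    X=ray(C,*uv,.072)[:2]; k=sup(-.012,-.043,pp); d=X-k
    a=np.arctan2(d[1],d[0])-pp[2]
    print('tip r',np.hypot(*d),'own angle deg',np.degrees(a))
for C,pp,f,us in((T,res['supT'][0],c1,[(397,372),(410,320),(441,277),(635,400),(640,335),(602,283)]),(S,res['supS'][0],d2,[(386,349),(398,391),(388,436),(145,443),(178,490),(235,517)])):
  for u in us:
    X=ray(C,*f(u),.07)[:2]; d=X-sup(-.012,-.043,pp); print(np.round(np.degrees(np.arctan2(d[1],d[0])-pp[2]),1),end=' ')
  print()
# rest of check: initial TCP projection
print(proj(T,sensors.sense()['position']),proj(S,sensors.sense()['position']))
E
```

```text
[ 0.56545948 -0.29299894 -0.11908668]
lever on [ 0.60550674 -0.21923434] off [ 0.54394586 -0.2118684 ] knob [ 0.54843584 -0.33426873]
t 0.1 pos [0.2713 0.5345 0.2305] tool x [-0.001 -0.001 -1.   ] jawyaw 63.1 q6 -0.12 shift cm [ 37.29 -75.83  -3.05] turnz 26.9 gap 0.0853 F [-0.4  0.6 -0. ]
t 0.1 pos [0.2713 0.5345 0.2305] tool x [-0.001 -0.001 -1.   ] jawyaw 63.1 q6 -0.12 shift cm [ 37.29 -75.83  -3.05] turnz -63.1 gap 0.0853 F [-0.4  0.6 -0. ]
tip r 0.03140406021648361 own angle deg 53.16439378472336
tip r 0.032414111022011576 own angle deg 56.86714781265437
100.1 71.3 41.8 -101.2 -72.0 -44.2 
101.7 73.2 44.1 -103.7 -74.0 -43.4 
[ 69.99121775 374.48672153] [421.57889598  51.93699962]
```

```bash
python3 -m jog '[0,0,10,13,-25,1,0, 0,0,20,39.3,-76.1,-1,0, 0,0,20,39.3,-76.1,-1,0, 0,0,20,39.3,-76.1,-1,0, 0,0,20,39.3,-76.1,-1,0, 0,0,20,39.3,-76.1,-1,0, 0,0,20,39.3,-76.1,-1,0, 0,0,20,39.3,-76.1,-1,0, 0,0,20,39.3,-76.1,-1,0, 0,0,20,39.3,-76.1,-1,0, 0,0,20,39.3,-76.1,-1,0, 0,0,20,39.3,-76.1,-1,0, 0,0,20,39.3,-76.1,-1,0, 0,0,20,39.3,-76.1,-1,0, 0,0,20,39.3,-76.1,-1,0, 0,0,20,39.3,-76.1,-1,0, 0,0,20,39.3,-76.1,-1,0, 0,0,20,39.3,-76.1,-1,0, 0,0,20,39.3,-76.1,-1,0, 0,0,20,39.3,-76.1,-1,0]' 60
python3 - <<'E'
from h import *
S=snap('scene','s1');T=snap('top','t1'); s,R=tool()
go(.6641,-.2262,.138,83)
print(proj(T,s['position']),proj(S,s['position']))
crop('s1',150,200,350,350,4,'s1c');crop('t1',330,150,490,270,4.9,'t1c')
E
```

```text
time: 2.6
position: [0.6646, -0.2257, 0.2215]
tool_rot: [0.706, 0.042, 0.706, -0.043]
wrist_force: [-0.2, -0.0, -0.0]
finger_gap: 0.0001
t 2.7 pos [ 0.6646 -0.2259  0.2214] tool x [ 0. -0. -1.] jawyaw 83.1 q6 -1.88 shift cm [-0.05 -0.03 -8.34] turnz -0.1 gap 0.0001 F [-0.9 -0.4 -0.6]
[407.78695549 195.08829957] [240.51510615 301.47539468]
```

View pics/s1c.png

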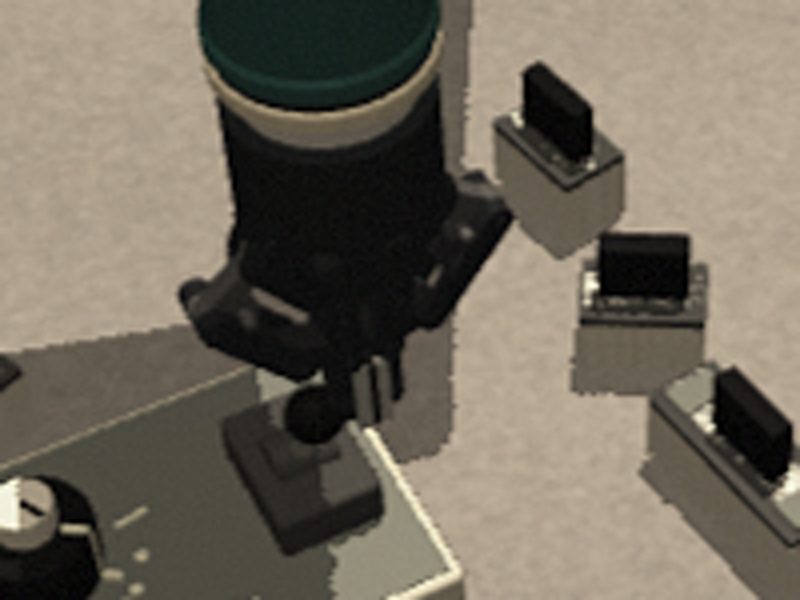

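View pics/t1c.png

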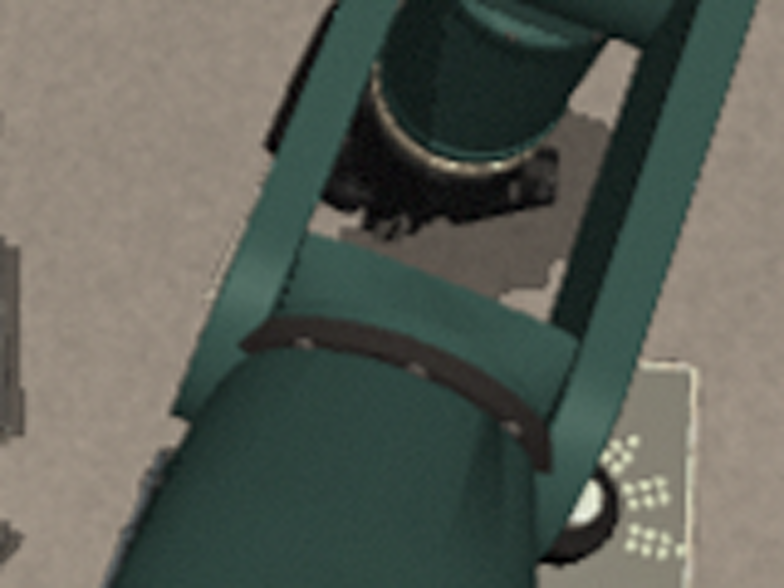

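```bash
python3 -m jog '[0,0,0,0,0,-4,0, 0,0,0,0,0,-8.3,0, 0,0,0,0,0,-8.3,0, 0,0,0,0,0,-8.3,0, 0,0,0,-2,0.2,-8.3,0, 0,0,0,-4,0.5,-8.3,0, 0,0,0,-5,0.6,-8.3,0, 0,0,0,-6,0.7,-8.3,0, 0,0,0,-7,0.8,-8.3,0, 0,0,0,-8,1,-8.3,0, 0,0,0,-8.8,1.1,-8.3,0, 0,0,0,-8.8,1.1,-8.3,0]'
python3 - <<'E'
from h import *
S=snap('scene','s2'); go(.6,-.2,.138,83)
crop('s2',150,200,350,350,4,'s2c')
E
```

```text
time: 4.2
position: [0.5753, -0.2146, 0.1379]
tool_rot: [0.705, 0.043, 0.706, -0.043]
wrist_force: [0.6, -0.3, 0.2]
finger_gap: -0.0006
t 4.25 pos [ 0.5759 -0.2148  0.1379] tool x [-0.001  0.001 -1.   ] jawyaw 83.1 q6 -1.92 shift cm [2.41 1.48 0.01] turnz -0.1 gap -0.0002 F [ 1.  -1.   0.5]
```

View pics/s2c.png

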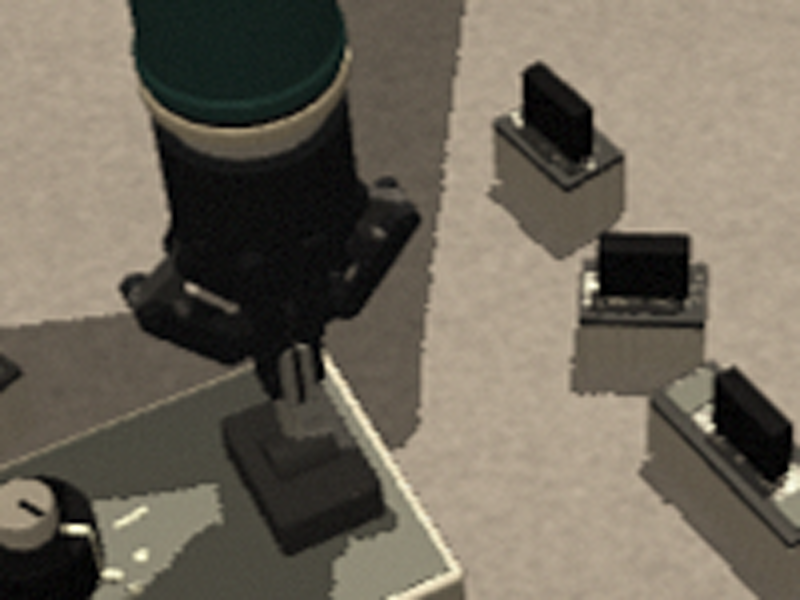

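```bash
python3 -m jog '[0,0,0,-0.6,0.07,0,0, 0,0,0,-0.6,0.07,0,0]'
python3 -m jog '[0,0,0,4,-0.5,0,0, 0,0,0,4,-0.5,5,0, 0,0,0,4,-0.5,10,0, 0,0,0,0,12,15,40, 0,0,0,0,12,15,40, 0,0,0,0,12,15,40]'
python3 - <<'E'
from h import *
S=snap('scene','s3'); go(.6,-.2,.138,83)
crop('s3',95,200,295,350,4,'s3c')
E
```

```text
time: 4.5
position: [0.5702, -0.2142, 0.1381]
tool_rot: [0.706, 0.043, 0.706, -0.043]
wrist_force: [0.4, 1.1, -0.9]
finger_gap: 0.0
time: 5.25
position: [0.57, -0.0916, 0.2901]
tool_rot: [0.706, 0.042, 0.705, -0.042]
wrist_force: [0.5, -0.0, -0.2]
finger_gap: 0.0339
t 5.3 pos [ 0.57   -0.0913  0.2901] tool x [ 0.002  0.    -1.   ] jawyaw 83.2 q6 -1.73 shift cm [  3.   -10.87 -15.21] turnz -0.2 gap 0.0341 F [0.1 1.7 0. ]
```

View pics/s3c.png

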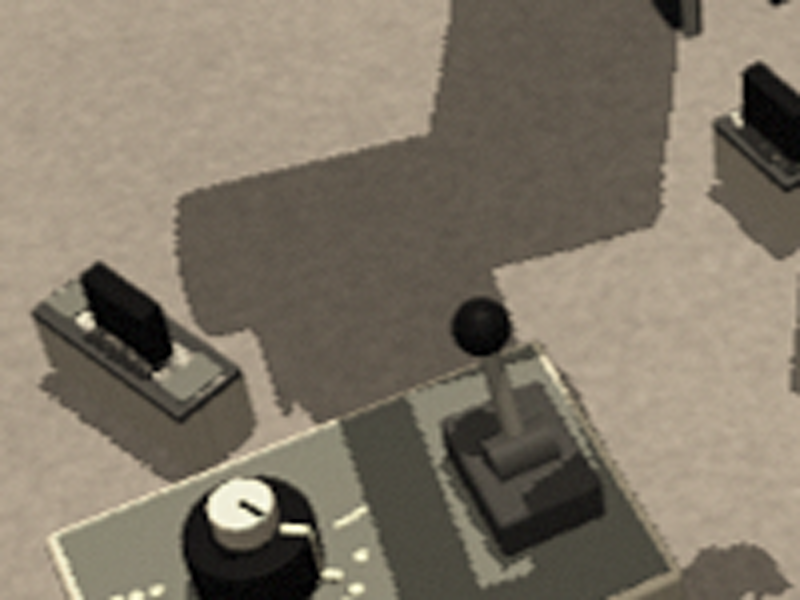

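View pics/s3.png

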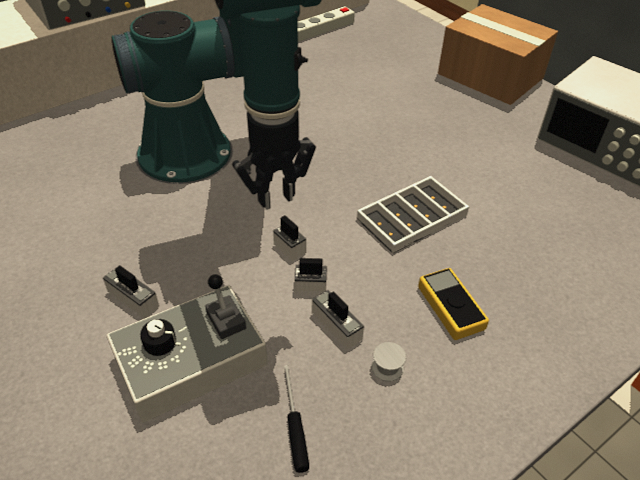

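```bash
python3 - <<'E'
from h import *
from fit0 import res,S
for a in (0,.1,.2,.3,.4):
    p=res['supS'][0]; th=a-.5
    xy=sup(.065*np.sin(th),.078,p); print(a,proj(S,[*xy,.092+.065*np.cos(th)]))
s,R=tool(); print('tcp',proj(S,s['position']))
crop('s3',230,150,330,225,8,'s3d')
# modules
for k in('shortA','shortB','longA','longB'): print(k,np.round(res[k][0][:2]-[.002,.0018],4))
go(.439,.019,.16,93)
E
```

```text
0 [214.98653411 280.97063026]
0.1 [216.17726473 282.1155031 ]
0.2 [217.47523629 283.59375253]
0.3 [218.86781555 285.39408019]
0.4 [220.34086832 287.50095694]
tcp [276.36914072 201.41818321]
shortA [0.4393 0.0193]
shortB [ 0.5552 -0.0103]
longA [ 0.6653 -0.0281]
longB [ 0.3697 -0.315 ]
t 5.3 pos [ 0.57   -0.0913  0.2901] tool x [ 0.002  0.    -1.   ] jawyaw 83.2 q6 -1.73 shift cm [-13.1   11.03 -13.01] turnz 9.8 gap 0.0341 F [0.1 1.7 0. ]
```

View pics/s3d.png

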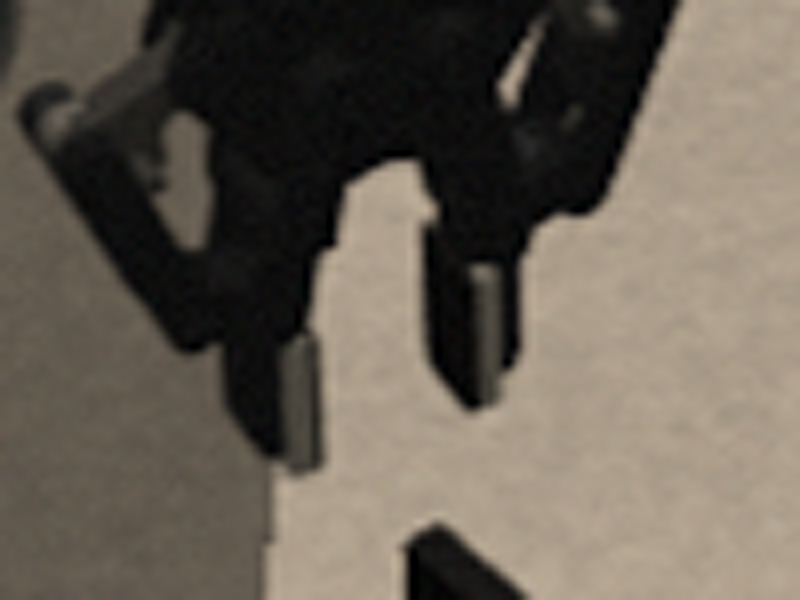

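```bash
python3 -m jog '[0,0,5,-6,5,-6,50, 0,0,10,-13,11.15,-13,50, 0,0,10,-13,11.15,-13,50, 0,0,10,-13,11.15,-13,50, 0,0,10,-13,11.15,-13,50, 0,0,10,-13,11.15,-16,50, 0,0,10,-13,11.15,-19,50, 0,0,10,-13,11.15,-21.5,50, 0,0,10,-13,11.15,-23.8,50, 0,0,10,-13,11.15,-23.8,50, 0,0,10,-13,11.15,-23.8,50]'
python3 - <<'E'
from h import *
S=snap('scene','s4'); go(.4403,.0203,.052,93.4)
crop('s4',230,170,330,270,6,'s4c')
E
```

```text
time: 6.68
position: [0.4426, 0.0163, 0.051]
tool_rot: [0.708, -0.019, 0.706, 0.019]
wrist_force: [0.6, -0.7, 0.5]
finger_gap: 0.0425
t 6.72 pos [0.4424 0.0165 0.0512] tool x [ 0.002 -0.001 -1.   ] jawyaw 93.1 q6 -1.74 shift cm [-0.21  0.38  0.08] turnz 0.3 gap 0.0427 F [-0.4 -0.2 -0.6]
```

View pics/s4c.png

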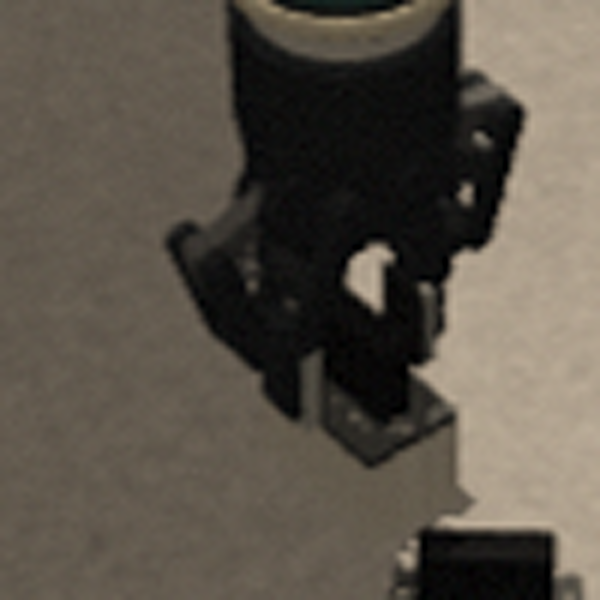

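```bash
python3 -m jog '[0,0,0,-0.2,0.35,0,50, 0,0,0,-0.2,0.35,0,0, 0,0,0,-0.2,0.35,0,0, 0,0,0,-0.2,0.35,0,0, 0,0,0,-0.2,0.35,0,0]' 80
python3 - <<'E'
from h import *
from fit0 import res
go(.44,.02,.2,None)
for nm in('rackS','rack'):
  p=res[nm][0]
  for i in range(4): print(nm,i,np.round(sup(0,(i-1.5)*.054,p),4))
E
```

```text
time: 7.35
position: [0.4388, 0.0209, 0.0508]
tool_rot: [0.707, -0.019, 0.707, 0.019]
wrist_force: [-0.1, 1.3, 6.6]
finger_gap: 0.0126
t 7.35 pos [0.4388 0.0209 0.0508] tool x [ 0.001  0.    -1.   ] jawyaw 93.1 q6 -1.73 shift cm [ 0.12 -0.09 14.92] turnz None gap 0.0126 F [-0.1  1.3  6.6]
rackS 0 [0.5202 0.2271]
rackS 1 [0.5225 0.281 ]
rackS 2 [0.5248 0.335 ]
rackS 3 [0.5271 0.3889]
rack 0 [0.5186 0.2256]
rack 1 [0.5209 0.2795]
rack 2 [0.5232 0.3335]
rack 3 [0.5255 0.3874]
```

```bash
python3 -m jog '[0,0,0,0,0,4,0, 0,0,0,0,0,10,0, 0,0,0,0,0,15,0, 0,0,-2,2,6,15,0, 0,0,-4,4,12,15,0, 0,0,-5.9,6,18,15,0, 0,0,-5.9,7,24,15,0, 0,0,-5.9,8,30,15,0, 0,0,-5.9,8.7,36.7,15,0, 0,0,-5.9,8.7,36.7,12,0, 0,0,-5.9,8.7,36.7,8,0, 0,0,-5.9,8.7,36.7,6,0, 0,0,-5.9,8.7,36.7,6,0, 0,0,-5.9,8.7,36.7,6,0]'
python3 - <<'E'
from h import *
S=snap('scene','s5'); go(.5265,.388,.0568,87.5)
crop('s5',355,120,485,255,4.4,'s5c')
E
```

```text
time: 9.1
position: [0.526, 0.3879, 0.111]
tool_rot: [0.707, 0.017, 0.707, -0.017]
wrist_force: [0.1, 0.5, -2.0]
finger_gap: 0.0126
t 9.15 pos [0.5264 0.3881 0.1115] tool x [ 0.002  0.001 -1.   ] jawyaw 87.2 q6 -0.99 shift cm [ 0.01 -0.01 -5.47] turnz 0.3 gap 0.0129 F [-1.2  1.  -1.3]
```

View pics/s5c.png

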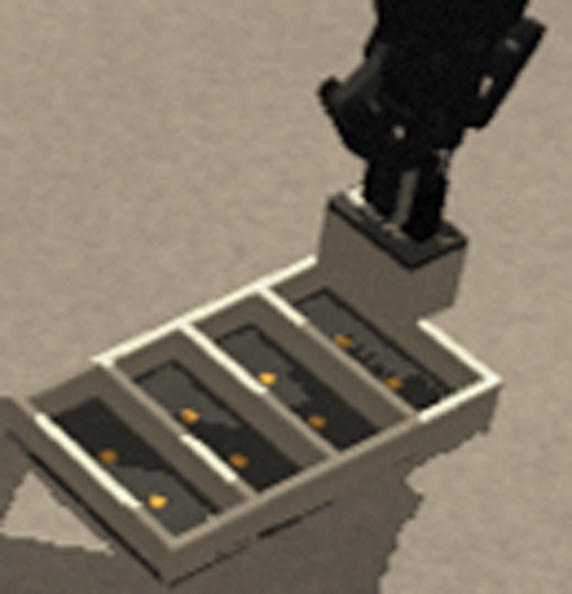

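```bash
python3 - <<'E'
from h import *
from fit0 import res
S=load('s5'); f=lambda u:np.array(u)/4.4+[355,120]
p,e=fit([(S,box(.064,.04,.1055)[:3],f([(330,203),(412,268),(467,240)]))],[.52,.38,0])
print(p,np.degrees(p[2]),e); r=res['rackS'][0]
c,s=np.cos(r[2]),np.sin(r[2]); d=p[:2]-r[:2]; print('in rack',c*d[0]+s*d[1],-s*d[0]+c*d[1])
E
```

```text
[ 0.52981241  0.38516377 -0.05002324] -2.8661206765394978 [-0.76294993 -0.43159553 -0.06267442  0.16215691  0.81718073  0.20744688]
in rack 0.002883132148554512 0.07733726456934192
```

```bash
python3 - <<'E'
from h import *
T=snap('top','t5'); crop('t5',140,220,260,310,6.6,'t5c'); crop('s5',400,145,475,220,10,'s5d')
E
```

```text
(no output)
```

View pics/t5c.png

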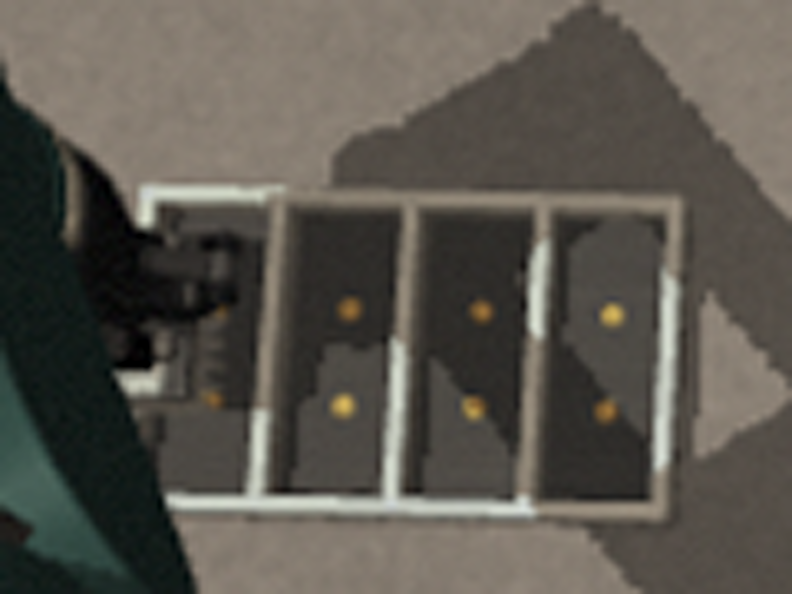

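View pics/s5d.png

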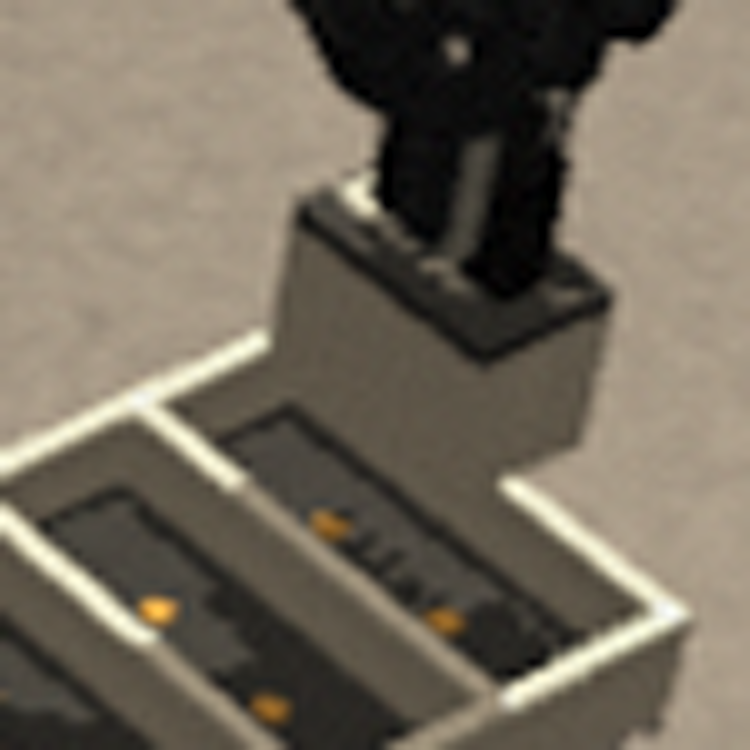

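```bash
python3 -m jog '[0,0,0,0,0.15,-1.5,0, 0,0,0,0,0.15,-2.8,0, 0,0,0,0,0.15,-2.8,0, 0,0,0,0,0.15,-2.8,0]'
python3 - <<'E'
from h import *
T=snap('scene','s6'); crop('s6',385,145,485,245,6,'s6c');go(.5265,.388,.0568,87.5)
E
```

```text
time: 9.7
position: [0.5255, 0.3891, 0.082]
tool_rot: [0.707, 0.017, 0.707, -0.018]
wrist_force: [0.1, -0.5, -2.8]
finger_gap: 0.013
t 9.75 pos [0.5258 0.3893 0.0823] tool x [ 0.  0. -1.] jawyaw 87.2 q6 -0.99 shift cm [ 0.07 -0.13 -2.55] turnz 0.3 gap 0.0128 F [ 0.6  0.  -2.3]
```

View pics/s6c.png

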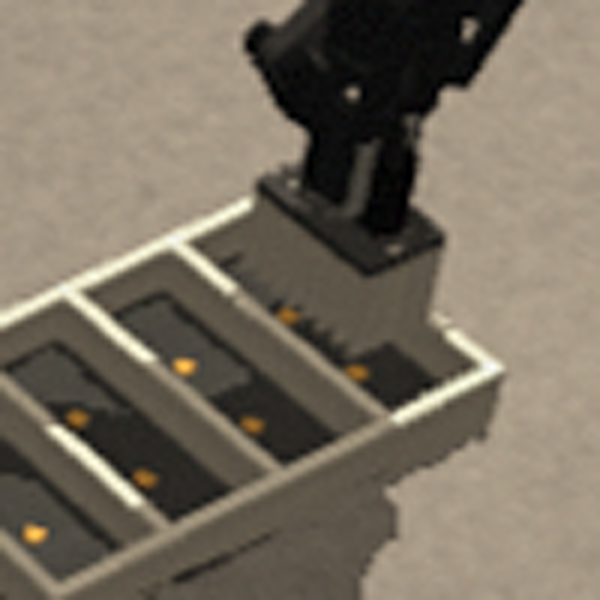

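```bash
python3 - <<'E'
from h import *
from fit0 import res
S=load('s6'); f=lambda u:np.array(u)/6.+[385,145]
r=res['rackS'][0]; c,s=np.cos(r[2]),np.sin(r[2])
for z in(.0735,.0765,.0795):
  p,e=fit([(S,box(.064,.04,z)[:3],f([(260,183),(370,275),(443,238)]))],[.52,.38,0])
  d=p[:2]-r[:2]; print(z,p,'in rack',c*d[0]+s*d[1],-s*d[0]+c*d[1],np.abs(e).max())
im=cv2.resize(cv2.imread('pics/s6.png'),None,fx=6,fy=6,interpolation=cv2.INTER_CUBIC)
def dr(p,q,col):
    uv=np.array([proj(S,X) for X in place(p,q)])*6+2.5
    cv2.polylines(im,[uv.round().astype(int)],True,col,1)
off=lambda q,y:[[a,b+y,z] for a,b,z in q]
dr(r,box(.132,.222,.028),(0,255,0)); dr(r,off(box(.12,.048,.028),.081),(0,255,255))
p,e=fit([(S,box(.064,.04,.0765)[:3],f([(260,183),(370,275),(443,238)]))],[.52,.38,0])
dr(p,box(.064,.04,.0765),(0,0,255));dr(p,box(.064,.04,.0315),(0,0,255)); dr(p,box(.064,.04,.028),(255,0,255))
cv2.imwrite('pics/s6o.png',im[145*6:245*6,385*6:485*6])
E
```

```text
0.0735 [ 0.52726153  0.38925637 -0.0661062 ] in rack 0.0001604521695034171 0.08131763977775869 0.8673658523681524
0.0765 [ 0.52952597  0.3862979  -0.06688958] in rack 0.002548699990390686 0.07845818061437232 0.918432760146402
0.0795 [ 0.53179044  0.38333952 -0.06768059] in rack 0.004936968646010372 0.07559881932799649 0.9698396557590172
```

View pics/s6o.png

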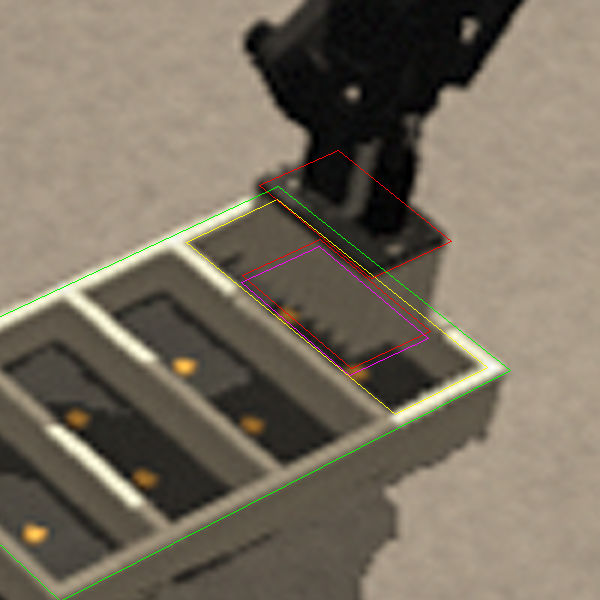

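```bash
python3 -m jog '[0,0,0,0,0,-0.4,0, 0,0,0,0,0,-0.8,0, 0,0,0,0,0,-0.8,0]'
```

```text
time: 10.12
position: [0.5253, 0.389, 0.0738]
tool_rot: [0.707, 0.017, 0.707, -0.018]
wrist_force: [1.1, -0.1, -2.5]
finger_gap: 0.013
```

```bash
python3 -m jog '[0,0,0,0,0,-0.8,0, 0,0,0,0,0,-1.3,0, 0,0,0,0,0,-1.65,0, 0,0,0,0,0,-1.65,0]'
```

```text
time: 10.62
position: [0.5255, 0.3891, 0.0575]
tool_rot: [0.707, 0.017, 0.707, -0.017]
wrist_force: [0.1, 0.3, -2.6]
finger_gap: 0.013
```

```bash
python3 -m jog '[0,0,0,0,0,-0.1,0, 0,0,0,0,0,-0.1,45, 0,0,0,0,0,-0.1,45, 0,0,0,0,0,-0.1,45, 0,0,0,0,0,3,45, 0,0,0,0,0,9,45, 0,0,0,1,-6,14,45, 0,0,0,1,-12,16,45, 0,0,0,1,-18,16,45, 0,0,0,1,-18,16,45]'
python3 - <<'E'
from h import *
S=snap('scene','s7'); crop('s7',265,130,475,350,2.7,'s7c'); crop('s7',400,160,475,235,8,'s7d'); crop('s7',265,205,375,355,4,'s7e')
go(.5552,-.0103,.14,142.1)
E
```

```text
time: 11.88
position: [0.5357, 0.206, 0.2188]
tool_rot: [0.707, 0.018, 0.707, -0.019]
wrist_force: [0.4, 0.3, 0.0]
finger_gap: 0.0386
t 11.93 pos [0.5357 0.2062 0.2185] tool x [ 0.001 -0.001 -1.   ] jawyaw 87.0 q6 -1.27 shift cm [  1.95 -21.65  -7.85] turnz 55.1 gap 0.0385 F [ 0.  -1.5  0.2]
```

View pics/s7d.png

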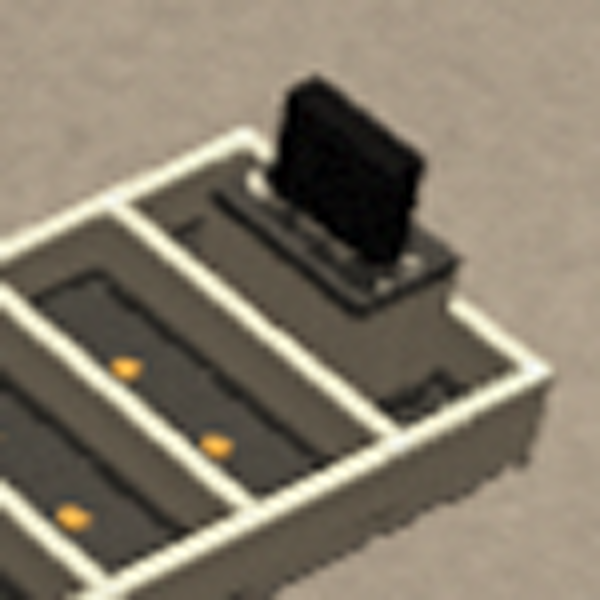

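View pics/s7e.png

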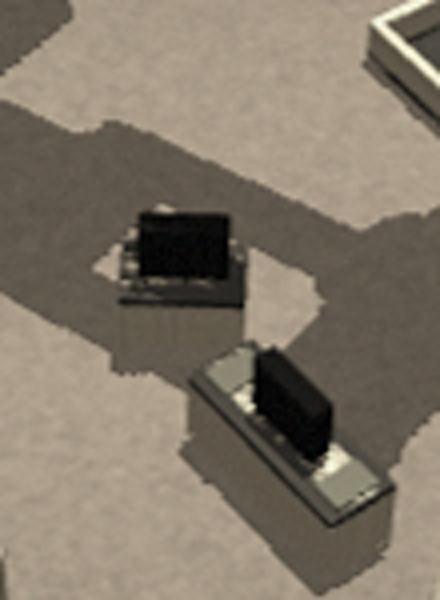

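```bash
python3 - <<'E'
from h import *
from fit0 import res
S=load('s7'); f=lambda u:np.array(u)/8.+[400,160]
r=res['rackS'][0]; c,s=np.cos(r[2]),np.sin(r[2])
p,e=fit([(S,box(.064,.04,.051)[:3],f([(215,195),(362,315),(460,262)]))],[.52,.38,0])
d=p[:2]-r[:2]; print(p,'in rack',c*d[0]+s*d[1],-s*d[0]+c*d[1],e)
E
```

```text
[ 0.52968799  0.38707405 -0.03965329] in rack 0.0026775520233838675 0.07924052047492375 [-0.58408306 -0.26636787 -0.03997371  0.02378783  0.61778787  0.20198889]
```

```bash
python3 -m jog '[0,0,10,0.5,-5,0,50, 0,0,20,1,-10,0,50, 0,0,30,1.5,-15,0,50, 0,0,40,1.98,-21.4,0,50, 0,0,50,1.98,-21.4,-2,50, 0,0,55.1,1.98,-21.4,-5,50, 0,0,55.1,1.98,-21.4,-9,50, 0,0,55.1,1.98,-21.4,-11,50, 0,0,55.1,1.98,-21.4,-11,50, 0,0,55.1,1.98,-21.4,-11,50]'
python3 - <<'E'
from h import *
S=snap('scene','s8'); crop('s8',260,190,360,290,6,'s8c')
go(.5555,-.0085,.052,142.1)
E
```

```text
time: 13.18
position: [0.5563, -0.0042, 0.1084]
tool_rot: [0.635, -0.312, 0.634, 0.312]
wrist_force: [0.4, 0.9, -0.6]
finger_gap: 0.0427
t 13.22 pos [ 0.5565 -0.0044  0.1087] tool x [ 0.002 -0.    -1.   ] jawyaw 142.3 q6 -2.62 shift cm [-0.1  -0.41 -5.67] turnz -0.2 gap 0.0428 F [ 0.1  0.1 -0.2]
```

View pics/s8c.png

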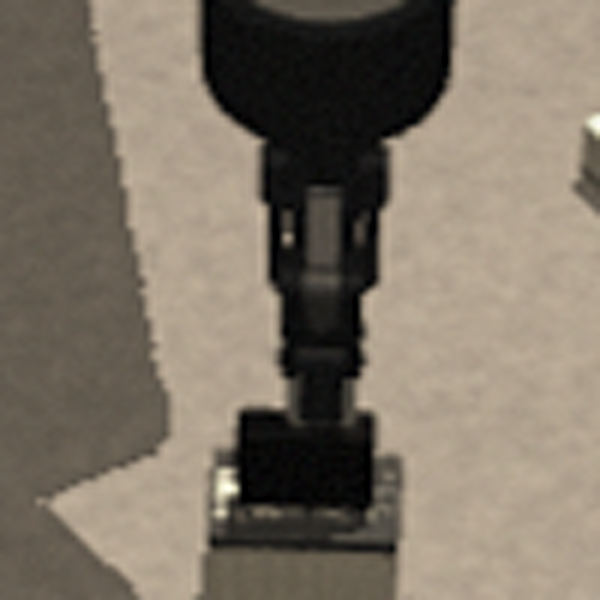

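```bash
python3 -m jog '[0,0,0,-0.1,-0.4,-2,50, 0,0,0,-0.1,-0.4,-4,50, 0,0,0,-0.1,-0.4,-5.6,50, 0,0,0,-0.1,-0.4,-5.6,50, 0,0,0,-0.1,-0.4,-5.6,50, 0,0,0,-0.1,-0.4,-5.6,0, 0,0,0,-0.1,-0.4,-5.6,0, 0,0,0,-0.1,-0.4,-5.6,0, 0,0,0,-0.1,-0.4,-5.6,0, 0,0,0,-0.1,-0.4,-5.6,0]' 80
python3 - <<'E'
from h import *
go(.5245,.335,.2,87.5)
E
```

```text
time: 14.48
position: [0.5546, -0.0087, 0.0522]
tool_rot: [0.635, -0.312, 0.635, 0.311]
wrist_force: [-0.6, 1.2, 5.6]
finger_gap: 0.0123
t 14.47 pos [ 0.5546 -0.0087  0.0522] tool x [ 0.001  0.    -1.   ] jawyaw 142.3 q6 -2.62 shift cm [-3.01 34.37 14.78] turnz -54.8 gap 0.0123 F [-0.6  1.2  5.6]
```

```bash
python3 -m jog '[0,0,0,0,0,4,0, 0,0,0,0,0,9,0, 0,0,-8,0,2,14,0, 0,0,-16,0,7,14,0, 0,0,-24,0,12,14,0, 0,0,-32,-1,17,14,0, 0,0,-40,-2,23,14,0, 0,0,-48,-3,29,14,0, 0,0,-54.6,-3.1,34.4,14,0, 0,0,-54.6,-3.1,34.4,10,0, 0,0,-54.6,-3.1,34.4,6,0, 0,0,-54.6,-3.1,34.4,3.2,0, 0,0,-54.6,-3.1,34.4,3.2,0, 0,0,-54.6,-3.1,34.4,3.2,0]'
cat > rk.py <<'E'
from h import *
from fit0 import res
def inrack(tag,s,o,uv,L,z,n=3):
    S=load(tag); r=res['rackS'][0]; c,sn=np.cos(r[2]),np.sin(r[2])
    p,e=fit([(S,box(L,.04,z)[:n],np.array(uv)/s+o)],[.52,.33,0])
    d=p[:2]-r[:2]; print(p.round(4),'in rack',np.round([c*d[0]+sn*d[1],-sn*d[0]+c*d[1]],4),e.round(1))
E
python3 - <<'E'
from h import *
S=snap('scene','s9'); crop('s9',370,130,470,230,8,'s9c'); crop('s9',375,145,475,245,6,'s9c')
go(.5245,.3355,.0587,87.5)
E
```

```text
time: 16.23
position: [0.524, 0.3353, 0.0844]
tool_rot: [0.707, 0.014, 0.707, -0.014]
wrist_force: [0.2, 0.3, -3.1]
finger_gap: 0.0128
t 16.27 pos [0.5245 0.3355 0.085 ] tool x [ 0.002  0.001 -1.   ] jawyaw 87.7 q6 -1.07 shift cm [-0.   -0.   -2.63] turnz -0.2 gap 0.0127 F [-0.3 -0.8 -3. ]
```

View pics/s9c.png

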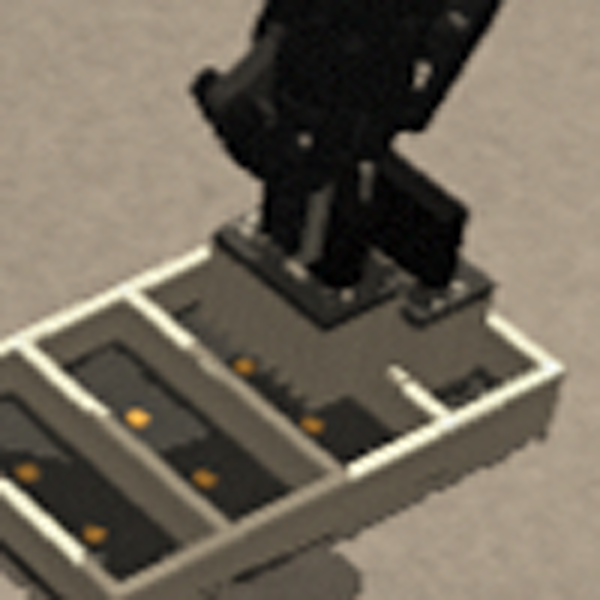

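```bash
python3 - <<'E'
from rk import *
inrack('s9',6.,[375,145],[(217,238),(327,328),(400,291)],.064,.0778)
E
python3 -m jog '[0,0,0,0,0,-0.5,0, 0,0,0,0,0,-1,0, 0,0,0,0,0,-1,0]'
```

```text
[ 0.5298  0.3318 -0.0487] in rack [0.0052 0.024 ] [-0.9 -0.5 -0.3  0.4  1.2 -0. ]
time: 16.65
position: [0.523, 0.335, 0.0735]
tool_rot: [0.707, 0.014, 0.707, -0.014]
wrist_force: [-0.1, -0.9, -2.5]
finger_gap: 0.0123
```

```bash
python3 -m jog '[0,0,0,0,0,-0.6,0, 0,0,0,0,0,-1.1,0, 0,0,0,0,0,-1.5,0, 0,0,0,0,0,-1.5,0, 0,0,0,0,0,-1.5,45, 0,0,0,0,0,-1.5,45, 0,0,0,0,0,-1.5,45, 0,0,0,0,0,3,45, 0,0,0,0,0,9,45, 0,0,0,1,-6,14,45, 0,0,0,1,-12,16,45, 0,0,0,1,-14,16,45, 0,0,0,1,-14,16,45, 0,0,0,1,-14,16,45]'
python3 - <<'E'
from h import *
S=snap('scene','s10'); crop('s10',385,165,475,255,6,'s10d'); crop('s10',300,275,375,350,7,'s10e')
go(.6653,-.0263,.14,90)
E
```

```text
time: 18.4
position: [0.5334, 0.1955, 0.2337]
tool_rot: [0.707, 0.015, 0.707, -0.014]
wrist_force: [0.3, 0.1, -0.1]
finger_gap: 0.0382
t 18.45 pos [0.5332 0.1959 0.2335] tool x [-0.  0. -1.] jawyaw 87.7 q6 -1.3 shift cm [ 13.21 -22.22  -9.35] turnz 2.3 gap 0.0383 F [-0.  -0.5  0.5]
```

View pics/s10d.png

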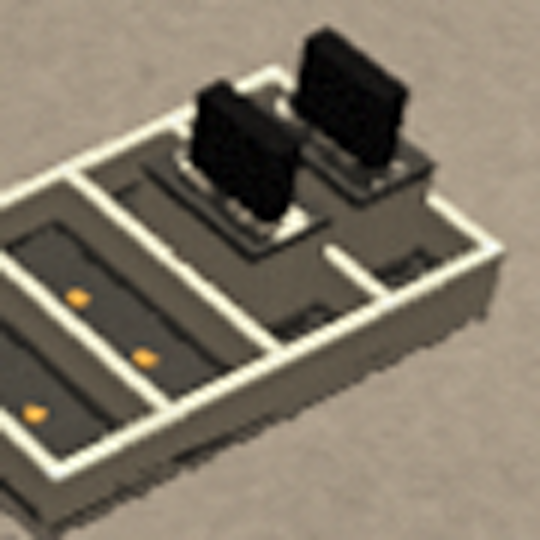

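View pics/s10e.png

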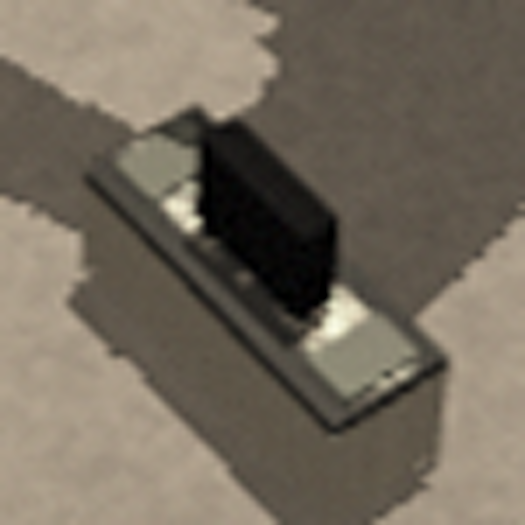

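```bash
python3 - <<'E'
from rk import *
inrack('s10',7.,[300,275],[(88,178),(335,430),(445,362),(197,108)],.11,.045,4)
inrack('s10',6.,[385,165],[(145,165),(255,255),(330,218)],.064,.051)
E
```

```text
[ 0.6676 -0.0275  0.003 ] in rack [ 0.1581 -0.3291] [-0.8 -0.7 -0.1  0.8  0.8 -0.   0.  -0.2]
[ 0.5266  0.3343 -0.0418] in rack [0.0018 0.0264] [-0.5 -0.4 -0.2  0.4  0.7 -0.1]
```

```bash
python3 -m jog '[0,0,0,3,-5,0,50, 0,0,0,6,-10,0,50, 0,0,1,9,-15,0,50, 0,0,2,12,-20,0,50, 0,0,2.4,13.2,-22.3,-4,50, 0,0,2.4,13.2,-22.3,-9,50, 0,0,2.4,13.2,-22.3,-12,50, 0,0,2.4,13.2,-22.3,-12,50, 0,0,2.4,13.2,-22.3,-12,50]'
python3 - <<'E'
from h import *
S=snap('scene','s11'); crop('s11',280,230,380,345,5,'s11c')
go(.6655,-.0268,.052,90.1)
E
```

```text
time: 19.58
position: [0.6665, -0.027, 0.1146]
tool_rot: [0.708, -0.001, 0.707, 0.001]
wrist_force: [-0.1, -0.1, 0.6]
finger_gap: 0.0426
t 19.62 pos [ 0.6669 -0.0273  0.1154] tool x [ 0.003 -0.    -1.   ] jawyaw 90.1 q6 -1.72 shift cm [-0.14  0.05 -6.34] turnz -0.0 gap 0.0427 F [ 0.3 -0.5  1.2]
```

View pics/s11c.png

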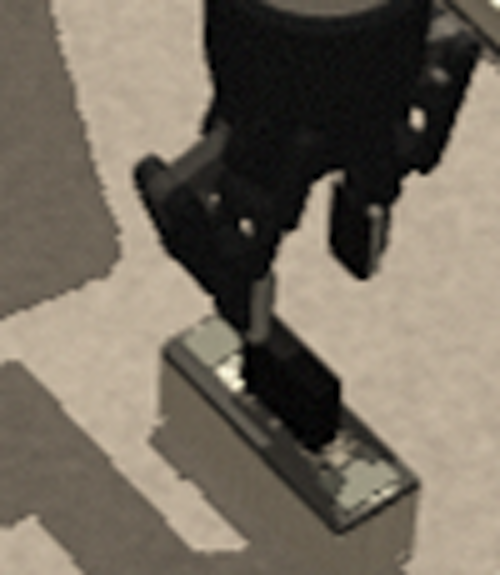

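```bash
python3 -m jog '[0,0,0,-0.1,0,-2,50, 0,0,0,-0.1,0,-4,50, 0,0,0,-0.1,0,-6.2,50, 0,0,0,-0.1,0,-6.2,50, 0,0,0,-0.1,0,-6.2,50, 0,0,0,-0.1,0,-6.2,0, 0,0,0,-0.1,0,-6.2,0, 0,0,0,-0.1,0,-6.2,0, 0,0,0,-0.1,0,-6.2,0, 0,0,0,-0.1,0,-6.2,0]' 100
python3 - <<'E'
from h import *
from fit0 import res
go(.522,.2815,.2,87.5)
r=res['rackS'][0]; print(sup(0,-.027,r)-[.6675,-.0268])
E
```

```text
time: 20.88
position: [0.6653, -0.0279, 0.053]
tool_rot: [0.708, -0.001, 0.706, 0.0]
wrist_force: [-1.0, 1.0, 6.6]
finger_gap: 0.0124
t 20.88 pos [ 0.6653 -0.0279  0.053 ] tool x [ 0.002 -0.    -1.   ] jawyaw 90.1 q6 -1.72 shift cm [-14.33  30.94  14.7 ] turnz -2.6 gap 0.0124 F [-1.   1.   6.6]
[-0.14500679  0.30784362]
```

```bash
python3 -m jog '[0,0,0,0,0,3,0, 0,0,0,0,0,8,0, 0,0,0,-2,3,13,0, 0,0,0,-4,8,14,0, 0,0,0,-6,13,14,0, 0,0,-1,-9,18,14,0, 0,0,-2,-12,24,14,0, 0,0,-2.6,-14.5,30.9,14,0, 0,0,-2.6,-14.5,30.9,14,0, 0,0,-2.6,-14.5,30.9,10,0, 0,0,-2.6,-14.5,30.9,6,0, 0,0,-2.6,-14.5,30.9,3.2,0, 0,0,-2.6,-14.5,30.9,3.2,0, 0,0,-2.6,-14.5,30.9,3.2,0]'
python3 - <<'E'
from h import *
S=snap('scene','s12'); crop('s12',345,145,465,265,5,'s12c')
T=snap('top','t12'); crop('t12',150,230,260,310,7,'t12c')
go(.5205,.281,.0593,87.5)
E
```

```text
time: 22.62
position: [0.52, 0.2809, 0.0845]
tool_rot: [0.707, 0.016, 0.707, -0.016]
wrist_force: [0.4, -0.1, -4.6]
finger_gap: 0.0122
t 22.73 pos [0.5204 0.2813 0.0852] tool x [ 0.002  0.001 -1.   ] jawyaw 87.5 q6 -1.15 shift cm [ 0.01 -0.03 -2.59] turnz 0.0 gap 0.0125 F [ 0.  -0.1 -4.8]
```

View pics/s12c.png

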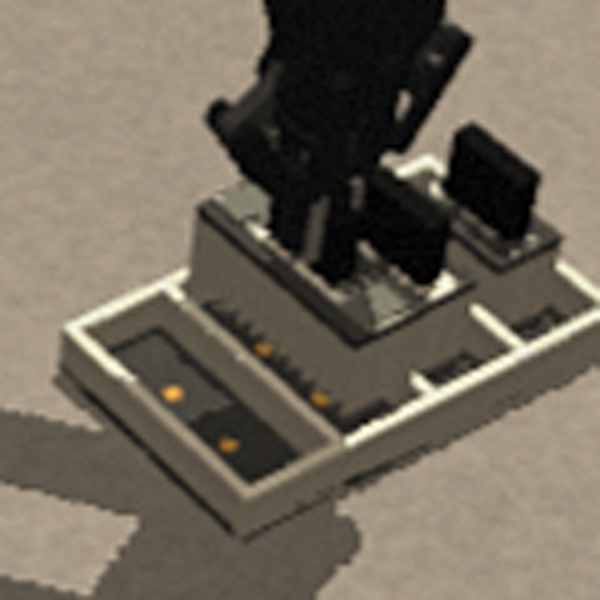

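View pics/t12c.png

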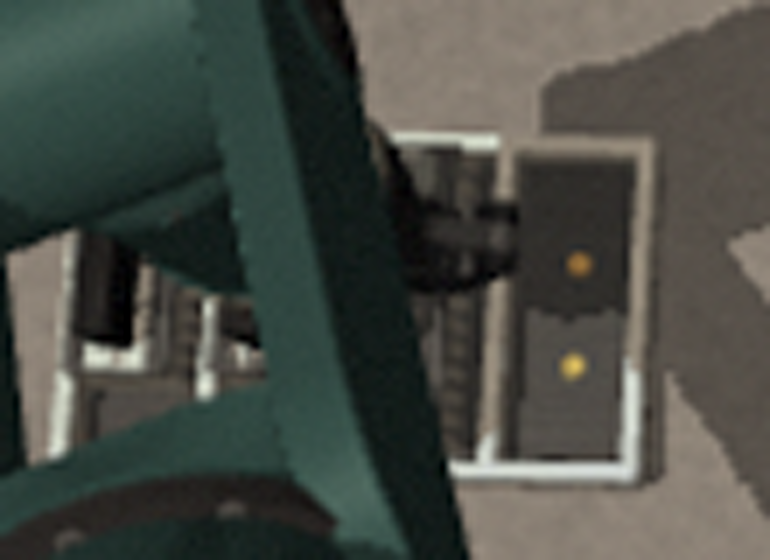

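```bash
python3 - <<'E'
from rk import *
for z in (.0745,.0772): inrack('s12',5.,[345,145],[(198,207),(360,348),(470,287)],.11,z)
E
python3 -m jog '[0,0,0,0,0,-0.4,0, 0,0,0,0,0,-0.8,0, 0,0,0,0,0,-0.8,0]'
```

```text
[0.5214 0.2886 0.0349] in rack [-0.0014 -0.0195] [ 1.2 -0.1  3.9 -2.1 -5.2  2.4]
[0.5235 0.2862 0.0339] in rack [ 0.0007 -0.0218] [ 1.1 -0.2  4.  -2.  -5.1  2.5]
time: 23.1
position: [0.519, 0.2811, 0.0755]
tool_rot: [0.707, 0.015, 0.707, -0.016]
wrist_force: [-0.4, -0.2, -4.5]
finger_gap: 0.0125
```

```bash
python3 - <<'E'
from rk import *
inrack('s12',5.,[345,145],[(198,207),(360,348)],.11,.0772,2)
E
python3 -m jog '[0,0,0,0.1,0,-0.6,0, 0,0,0,0.1,0,-1.1,0, 0,0,0,0.1,0,-1.6,0, 0,0,0,0.1,0,-1.6,0, 0,0,0,0.1,0,-1.6,0]'
```

```text
[ 0.5244  0.2793 -0.0435] in rack [ 0.002  -0.0287] [ 0.1  0.1 -0.1 -0.1]
time: 23.72
position: [0.5203, 0.2811, 0.0596]
tool_rot: [0.707, 0.015, 0.707, -0.016]
wrist_force: [-0.2, -0.9, -4.7]
finger_gap: 0.0126
```

```bash
python3 -m jog '[0,0,0,0,0,-0.05,0, 0,0,0,0,0,-0.05,45, 0,0,0,0,0,-0.05,45, 0,0,0,0,0,-0.05,45, 0,0,0,0,0,3,45, 0,0,0,0,0,9,45, 0,0,0,0,-6,14,45, 0,0,0,0,-12,16,45, 0,0,0,0,-18,16,45, 0,0,0,0,-24,16,45, 0,0,0,0,-30,16,45, 0,0,0,0,-30,16,45, 0,0,0,0,-30,16,45]'
python3 - <<'E'
from h import *
S=snap('scene','s13'); crop('s13',345,145,475,265,5,'s13c')
crop('s13',95,250,195,325,7,'s13d'); T=snap('top','t13')
crop('t13',150,230,260,310,7,'t13c')
go(.3697,-.3135,.14,104.2)
E
```

```text
time: 25.35
position: [0.5204, -0.019, 0.2199]
tool_rot: [0.707, 0.016, 0.707, -0.016]
wrist_force: [-0.7, 0.7, 0.0]
finger_gap: 0.0387
t 25.45 pos [ 0.5203 -0.0176  0.2198] tool x [-0.     0.001 -1.   ] jawyaw 87.5 q6 -1.69 shift cm [-15.06 -29.59  -7.98] turnz 16.7 gap 0.0382 F [-0.6  0.1  0.1]
```

View pics/s13c.png

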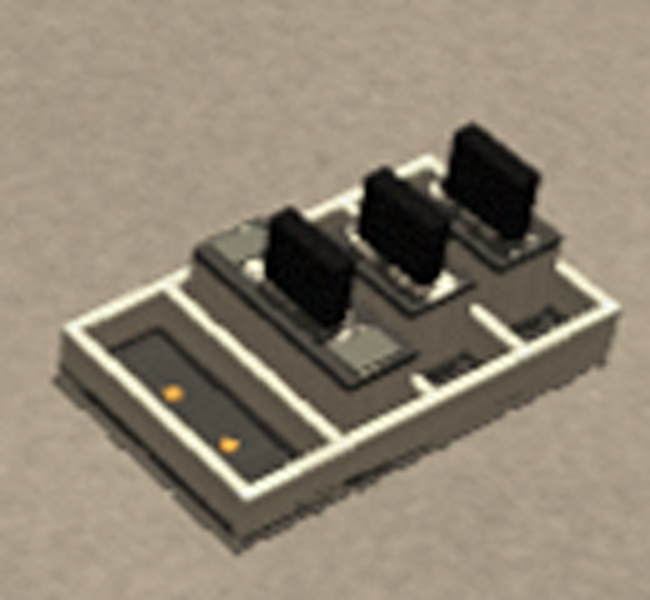

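View pics/s13d.png

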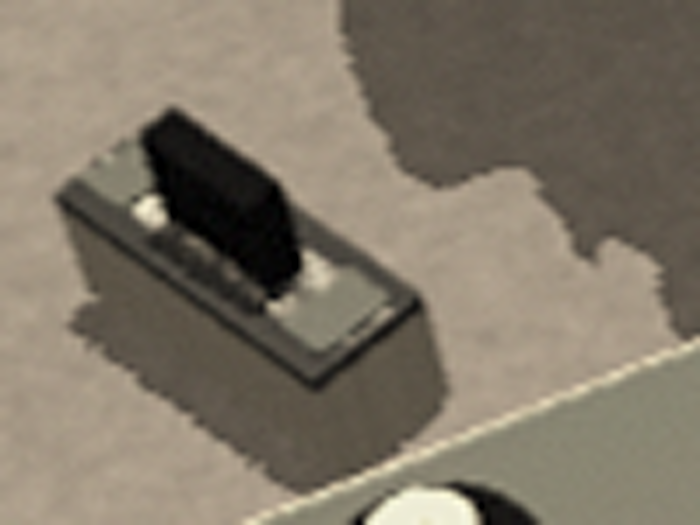

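View pics/t13c.png

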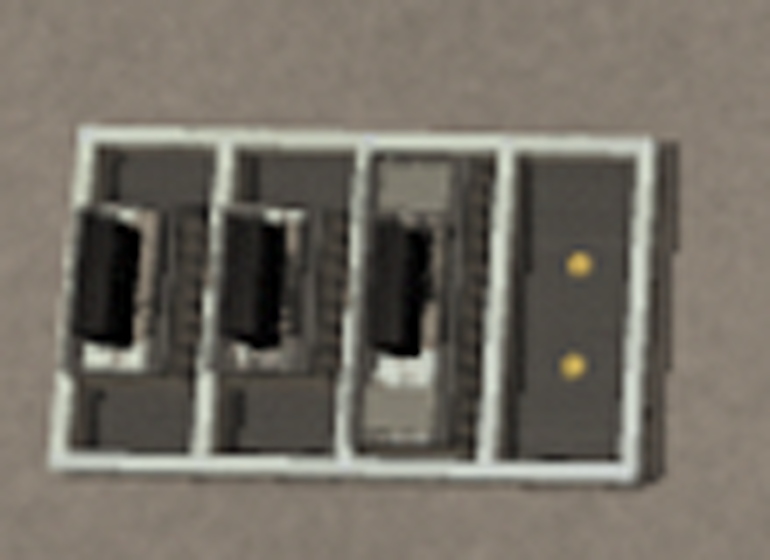

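```bash
python3 - <<'E'
from rk import *
inrack('s13',7.,[95,250],[(57,198),(318,388),(422,302)],.11,.045)
go(.3700,-.3135,.14,104.2)
E
```

```text
[ 0.3728 -0.3139  0.2572] in rack [-0.1243 -0.6278] [-0.3 -0.1 -0.5  0.2  0.8 -0.1]
t 25.45 pos [ 0.5203 -0.0176  0.2198] tool x [-0.     0.001 -1.   ] jawyaw 87.5 q6 -1.69 shift cm [-15.03 -29.59  -7.98] turnz 16.7 gap 0.0382 F [-0.6  0.1  0.1]
```

```bash
python3 -m jog '[0,0,5,-3,-6,0,50, 0,0,10,-6,-12,0,50, 0,0,15,-9,-18,0,50, 0,0,16.9,-12,-24,0,50, 0,0,16.9,-15,-29.5,0,50, 0,0,16.9,-15,-29.5,-5,50, 0,0,16.9,-15,-29.5,-10,50, 0,0,16.9,-15,-29.5,-10,50, 0,0,16.9,-15,-29.5,-10,50, 0,0,16.9,-15,-29.5,-10,50]'
python3 - <<'E'
from h import *
S=snap('scene','s14'); crop('s14',85,200,205,330,4.6,'s14c')
go(.3705,-.3137,.0525,104.4)
E
```

```text
time: 26.7
position: [0.3721, -0.3145, 0.1218]
tool_rot: [0.702, -0.09, 0.701, 0.088]
wrist_force: [1.1, -0.8, -0.4]
finger_gap: 0.0424
t 26.75 pos [ 0.3719 -0.3145  0.1217] tool x [ 0.003 -0.003 -1.   ] jawyaw 104.5 q6 -2.67 shift cm [-0.14  0.08 -6.92] turnz -0.1 gap 0.0428 F [ 0.3  0.6 -0.2]
```

View pics/s14c.png

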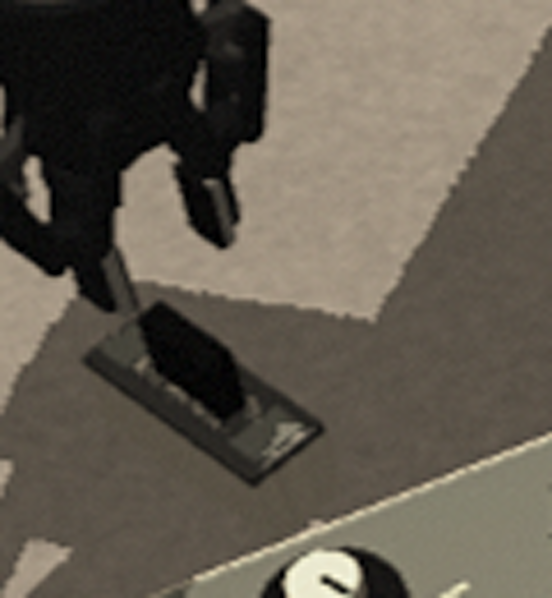

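```bash
python3 -m jog '[0,0,0,-0.1,0,-2,50, 0,0,0,-0.1,0,-4,50, 0,0,0,-0.1,0,-6,50, 0,0,0,-0.1,0,-6.9,50, 0,0,0,-0.1,0,-6.9,50, 0,0,0,-0.1,0,-6.9,50, 0,0,0,-0.1,0,-6.9,0, 0,0,0,-0.1,0,-6.9,0, 0,0,0,-0.1,0,-6.9,0, 0,0,0,-0.1,0,-6.9,0, 0,0,0,-0.1,0,-6.9,0]' 100
python3 - <<'E'
from h import *
from fit0 import res
go(.519,.2275,.2,87.5)
r=res['rackS'][0]; print(sup(0,-.081,r)-[.3725,-.3136])
E
```

```text
time: 28.12
position: [0.3696, -0.3141, 0.0514]
tool_rot: [0.702, -0.089, 0.701, 0.088]
wrist_force: [-0.8, 0.7, 5.5]
finger_gap: 0.0123
t 28.12 pos [ 0.3696 -0.3141  0.0514] tool x [ 0.001 -0.001 -1.   ] jawyaw 104.4 q6 -2.67 shift cm [14.94 54.16 14.86] turnz -16.9 gap 0.0123 F [-0.8  0.7  5.5]
[0.14769597 0.5406925 ]
```

```bash
python3 -m jog '[0,0,0,0,0,3,0, 0,0,0,0,0,8,0, 0,0,-1,1,3,13,0, 0,0,-3,3,9,14,0, 0,0,-5,4.5,15,14,0, 0,0,-7,6,21,14,0, 0,0,-9,7.5,27,14,0, 0,0,-11,9,33,14,0, 0,0,-13,10.5,39,14,0, 0,0,-15,12,45,14,0, 0,0,-17,13.5,50,14,0, 0,0,-17,14.8,54.15,14,0, 0,0,-17,14.8,54.15,14,0, 0,0,-17,14.8,54.15,10,0, 0,0,-17,14.8,54.15,6,0, 0,0,-17,14.8,54.15,3.2,0, 0,0,-17,14.8,54.15,3.2,0, 0,0,-17,14.8,54.15,3.2,0]'
python3 - <<'E'
from h import *
S=snap('scene','s15'); crop('s15',325,155,445,275,5,'s15c')
go(.5175,.2275,.058,87.5)
E
```

```text
time: 30.38
position: [0.5172, 0.2272, 0.0832]
tool_rot: [0.707, 0.016, 0.707, -0.016]
wrist_force: [-0.2, -0.3, -4.5]
finger_gap: 0.0126
t 30.43 pos [0.5177 0.2274 0.0836] tool x [ 0.001 -0.    -1.   ] jawyaw 87.4 q6 -1.23 shift cm [-0.02  0.01 -2.56] turnz 0.1 gap 0.0128 F [ 0.7 -0.8 -5.1]
```

View pics/s15c.png

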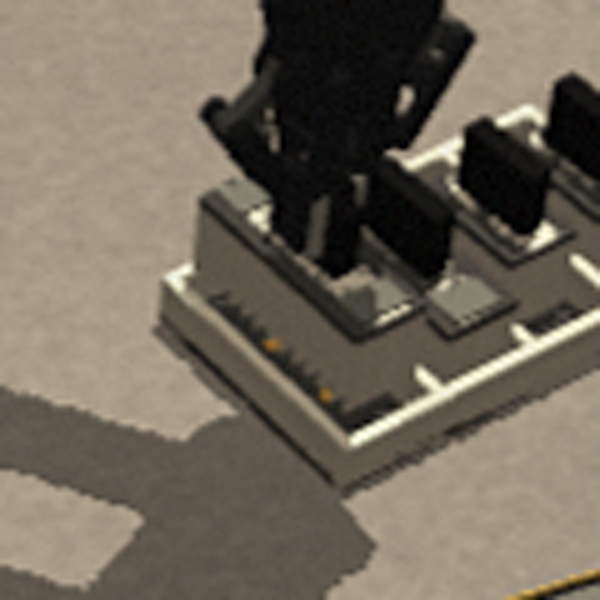

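```bash
python3 - <<'E'
from rk import *
inrack('s15',5.,[325,155],[(200,203),(364,340),(428,308)],.11,.0772)
E
python3 -m jog '[0,0,0,0,0,-0.4,0, 0,0,0,0,0,-0.8,0, 0,0,0,0,0,-0.8,0]'
```

```text
[ 0.5203  0.225  -0.0239] in rack [ 0.0002 -0.083 ] [-0.4 -0.4 -0.5  0.7  0.9 -0.3]
time: 30.8
position: [0.517, 0.2276, 0.0746]
tool_rot: [0.707, 0.016, 0.707, -0.016]
wrist_force: [-0.3, -0.1, -5.3]
finger_gap: 0.0125
```

```bash
python3 -m jog '[0,0,0,0,0,-0.6,0, 0,0,0,0,0,-1.1,0, 0,0,0,0,0,-1.65,0, 0,0,0,0,0,-1.65,0, 0,0,0,0,0,-1.7,0]'
python3 -m jog '[0,0,0,0,0,0,45, 0,0,0,0,0,0,45, 0,0,0,0,0,0,45, 0,0,0,0,0,3,45, 0,0,0,0,0,9,45, 0,0,0,0,-6,16,45, 0,0,0,0,-12,20,45, 0,0,0,0,-18,20,45, 0,0,0,0,-24,20,45, 0,0,0,0,-27,20,70, 0,0,0,0,-27,20,70, 0,0,0,0,-27,20,70, 0,0,0,0,-27,20,70]'
python3 - <<'E'
from h import *
S=snap('scene','s16'); crop('s16',345,145,475,265,5,'s16c')
T=snap('top','t16')
crop('t16',150,230,260,310,7,'t16c'); crop('t16',365,200,485,300,6.6,'t16d')
go(.5484,-.3343,.2,100)
E
```

```text
time: 31.42
position: [0.5174, 0.2276, 0.0577]
tool_rot: [0.707, 0.016, 0.707, -0.016]
wrist_force: [-0.3, 1.2, -4.3]
finger_gap: 0.0124
time: 33.05
position: [0.5172, -0.0409, 0.2576]
tool_rot: [0.707, 0.016, 0.707, -0.015]
wrist_force: [0.2, 0.5, -0.4]
finger_gap: 0.0597
t 33.15 pos [ 0.5173 -0.041   0.2576] tool x [-0.  0. -1.] jawyaw 87.5 q6 -1.74 shift cm [  3.11 -29.33  -5.76] turnz 12.5 gap 0.0595 F [-0.5 -0.1  0.7]
```

View pics/s16c.png

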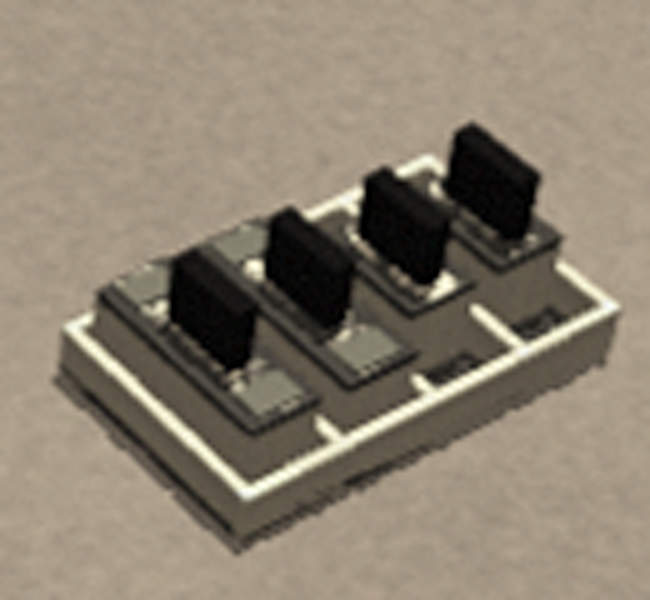

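View pics/t16c.png

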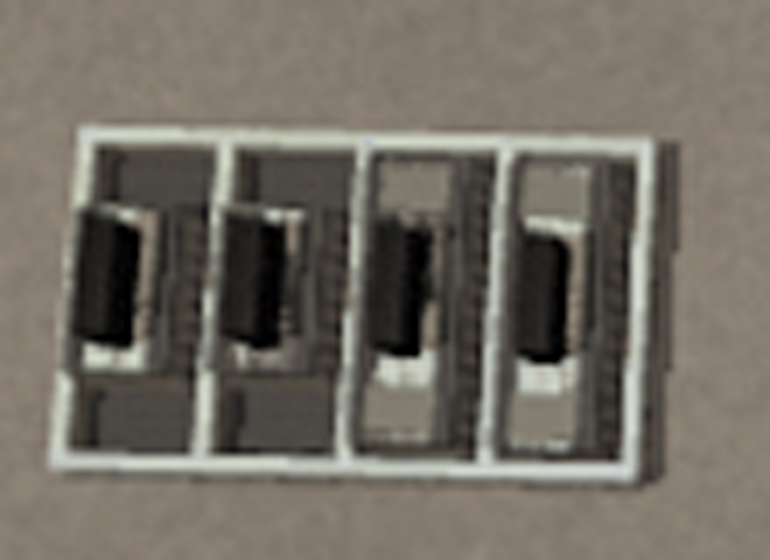

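View pics/s16.png

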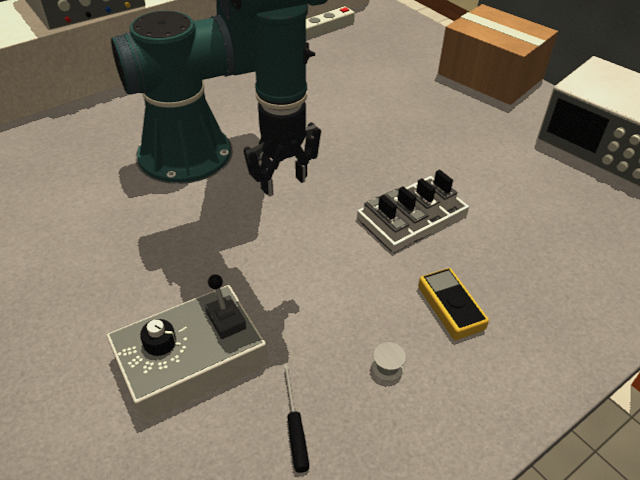

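```bash
python3 - <<'E'
from rk import *
from fit0 import T,S,c1,d2
print('top cam knob',ray(T,*c1((543,340)),.121)[:2],'scene',ray(S,*d2((265,335)),.121)[:2])
inrack('s16',5.,[345,145],[(100,290),(257,432),(318,400)],.11,.051)
inrack('s16',5.,[345,145],[(195,245),(353,388),(418,353)],.11,.051)
crop('s16',100,290,220,380,6.6,'s16k')
go(.5484,-.3335,.16,100)
E
```

```text
top cam knob [ 0.54539748 -0.33592763] scene [ 0.55125684 -0.33326009]
[ 0.5187  0.2275 -0.055 ] in rack [-0.0016 -0.0806] [-0.4 -0.2 -0.9  0.4  1.3 -0.3]
[ 0.5222  0.2818 -0.0577] in rack [-0.0004 -0.0262] [-0.1  0.2 -0.5 -0.2  0.5 -0. ]
t 33.15 pos [ 0.5173 -0.041   0.2576] tool x [-0.  0. -1.] jawyaw 87.5 q6 -1.74 shift cm [  3.11 -29.25  -9.76] turnz 12.5 gap 0.0595 F [-0.5 -0.1  0.7]
```

View pics/s16k.png

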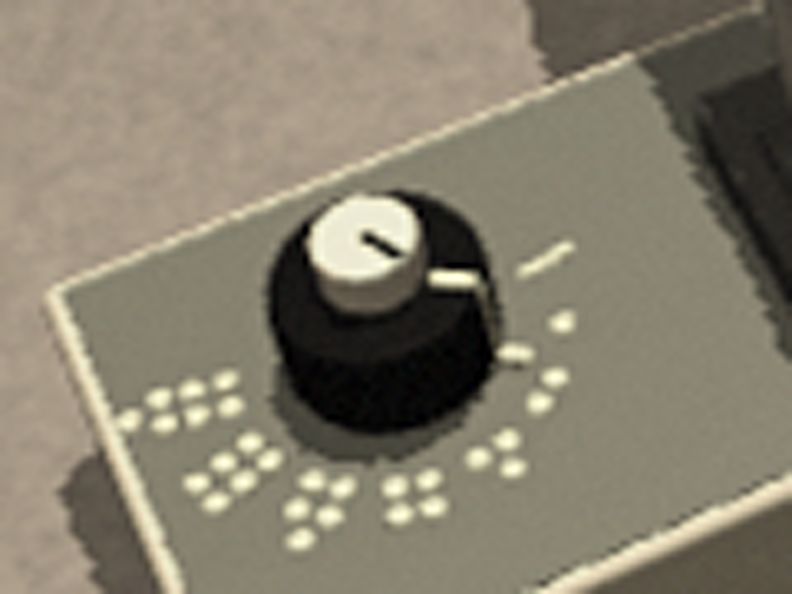

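```bash
python3 -m jog '[0,0,4,1,-6,0,100, 0,0,8,2,-12,0,100, 0,0,12.5,2.5,-18,0,100, 0,0,12.5,3,-24,0,100, 0,0,12.5,3.12,-29.3,0,100, 0,0,12.5,3.12,-29.3,-5,100, 0,0,12.5,3.12,-29.3,-9.7,100, 0,0,12.5,3.12,-29.3,-9.7,100, 0,0,12.5,3.12,-29.3,-9.7,100, 0,0,12.5,3.12,-29.3,-9.7,100]'
python3 - <<'E'
from h import *
S=snap('scene','s17'); crop('s17',100,240,220,360,5,'s17k')
T=snap('top','t17'); crop('t17',395,200,485,290,6.6,'t17k')
go(.5485,-.334,.085,100)
E
```

```text
time: 34.4
position: [0.5503, -0.3359, 0.1634]
tool_rot: [0.706, -0.062, 0.703, 0.06]
wrist_force: [0.0, -0.6, 0.5]
finger_gap: 0.0855
t 34.5 pos [ 0.5498 -0.3358  0.1629] tool x [ 0.003 -0.002 -1.   ] jawyaw 99.9 q6 -2.4 shift cm [-0.13  0.18 -7.79] turnz 0.1 gap 0.0854 F [-0.8  0.5  0.6]
```

View pics/s17k.png

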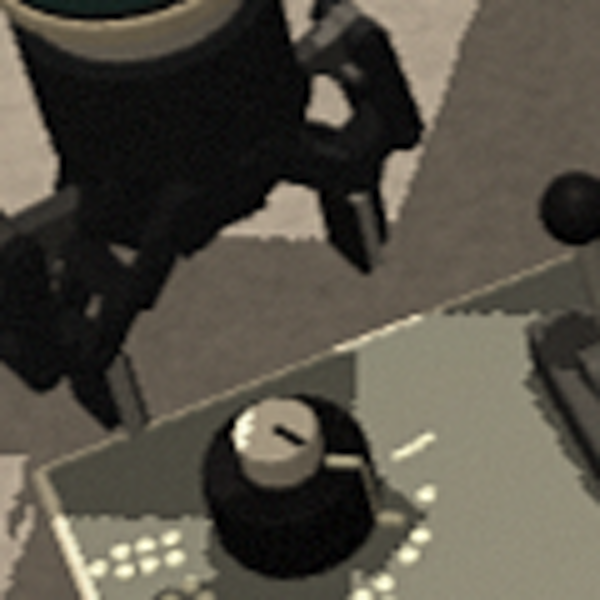

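View pics/t17k.png

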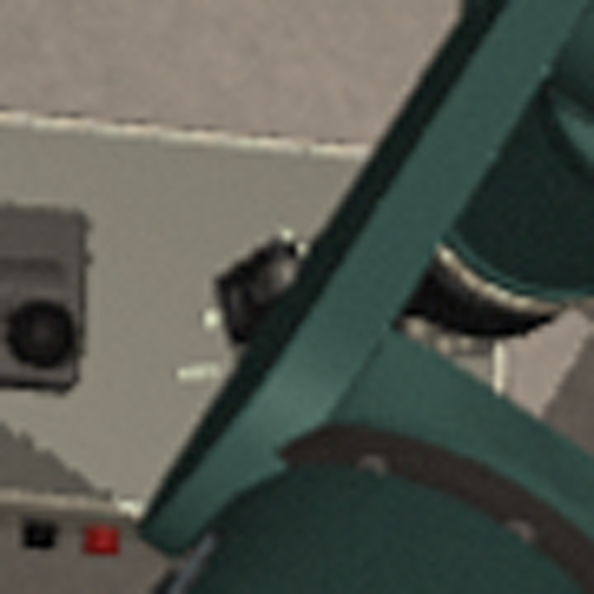

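```bash
python3 - <<'E'
from h import *
S=load('s17'); s,R=tool(); p=s['position']
for dz in(.0,.006,.012):
    print(dz,proj(S,p+[0,0,dz]),proj(S,p+R[:,2]*.011*np.sign(R[0,2])+[0,0,dz]))
E
```

```text
0.0 [148.9092096  310.94947638] [152.97043385 314.61090158]
0.006 [148.23618719 308.67451321] [152.31165297 312.34036894]
0.012 [147.55732426 306.37980776] [151.64712621 310.05003273]
```

```bash
python3 -m jog '[0,0,0,-0.05,0.23,-2,100, 0,0,0,-0.05,0.23,-4,100, 0,0,0,-0.05,0.23,-5.5,100, 0,0,0,-0.05,0.23,-7,100, 0,0,0,-0.05,0.23,-8.7,100, 0,0,0,-0.05,0.23,-8.7,100, 0,0,0,-0.05,0.23,-8.7,100]'
python3 - <<'E'
from h import *
S=snap('scene','s18'); crop('s18',100,260,200,360,6,'s18k')
go(.5495,-.3335,.076,100)
E
```

```text
time: 35.38
position: [0.5483, -0.3333, 0.0739]
tool_rot: [0.705, -0.061, 0.704, 0.061]
wrist_force: [0.5, 0.3, 0.1]
finger_gap: 0.0855
t 35.42 pos [ 0.5485 -0.3334  0.0743] tool x [ 0.001 -0.001 -1.   ] jawyaw 99.9 q6 -2.4 shift cm [ 0.1  -0.01  0.17] turnz 0.1 gap 0.0857 F [-0.2  0.5  0.4]
```

View pics/s18k.png

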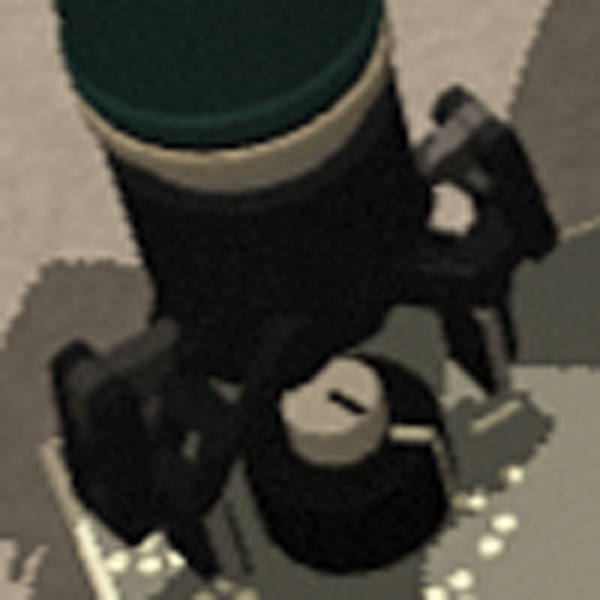

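```bash
python3 -m jog '[0,0,0,0.1,0,0.2,70, 0,0,0,0.1,0,0.2,62, 0,0,0,0.1,0,0.2,55, 0,0,0,0.1,0,0.2,55, 0,0,0,0.1,0,0.2,50, 0,0,0,0.1,0,0.2,50]' 25
python3 - <<'E'
from h import *
go(.5495,-.3335,.076,100)
E
```

```text
time: 36.17
position: [0.5498, -0.3336, 0.0768]
tool_rot: [0.705, -0.061, 0.704, 0.06]
wrist_force: [-1.1, -0.7, 6.5]
finger_gap: 0.0552
t 36.17 pos [ 0.5498 -0.3336  0.0768] tool x [ 0.002 -0.001 -1.   ] jawyaw 99.9 q6 -2.4 shift cm [-0.03  0.01 -0.08] turnz 0.1 gap 0.0552 F [-1.1 -0.7  6.5]
```

```bash
python3 -m jog '[0,0,-4,0,0,0,50, 0,0,-10,0,0,0,50, 0,0,-16,0,0,0,50, 0,0,-22,0,0,0,50, 0,0,-27,0,0,0,50, 0,0,-30,0,0,0,50, 0,0,-30,0,0,0,50]'
python3 - <<'E'
from h import *
S=snap('scene','s19'); crop('s19',100,260,200,360,6,'s19k')
go(.5495,-.3335,.076,None)
E
```

```text
time: 37.05
position: [0.5497, -0.3348, 0.0768]
tool_rot: [0.697, 0.122, 0.696, -0.124]
wrist_force: [-1.6, -5.1, 5.8]
finger_gap: 0.0555
t 37.1 pos [ 0.5497 -0.3348  0.0769] tool x [ 0.002 -0.003 -1.   ] jawyaw 69.9 q6 -1.87 shift cm [-0.02  0.13 -0.09] turnz None gap 0.0554 F [-0.4 -4.6  5.8]
```

View pics/s19k.png

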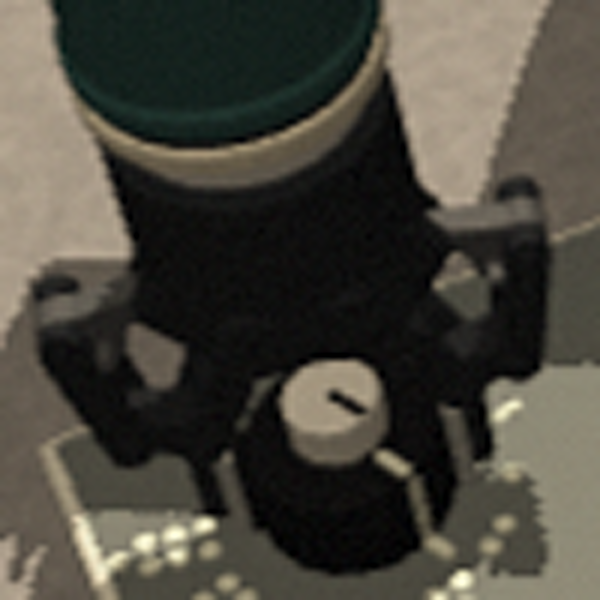

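```bash
python3 -m jog '[0,0,-4,0,-0.1,0,50, 0,0,-11,0,-0.1,0,50, 0,0,-18,0,-0.1,0,50, 0,0,-25,0,-0.1,0,50, 0,0,-32,0,-0.1,0,50, 0,0,-39,0,-0.1,0,50, 0,0,-45,0,-0.1,0,50, 0,0,-50,0,-0.1,0,50, 0,0,-50,0,-0.1,0,50]'
python3 - <<'E'
from h import *
S=snap('scene','s20'); crop('s20',100,260,200,360,6,'s20k')
go(.5495,-.3335,.076,None)
E
```

```text
time: 38.22
position: [0.5483, -0.3362, 0.0768]
tool_rot: [0.579, 0.405, 0.579, -0.407]
wrist_force: [-5.9, -7.3, 7.9]
finger_gap: 0.0554
t 38.27 pos [ 0.5483 -0.3362  0.0768] tool x [-0.001 -0.003 -1.   ] jawyaw 20.0 q6 -1.0 shift cm [ 0.12  0.27 -0.08] turnz None gap 0.055 F [-6.  -6.8  7.3]
```

View pics/s20k.png

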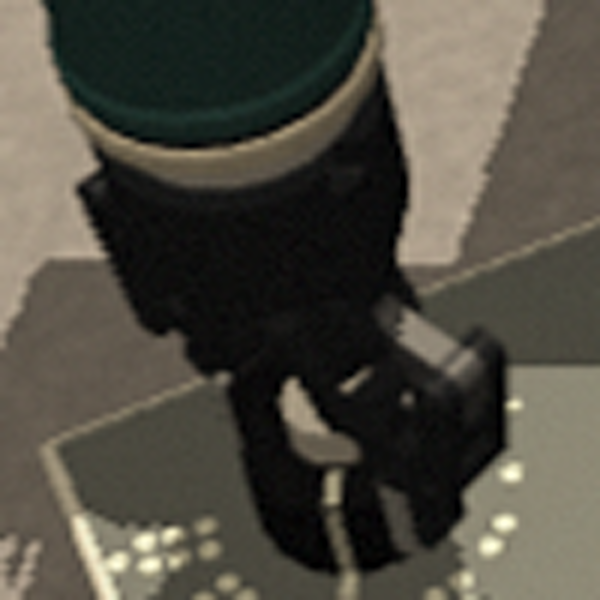

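```bash
python3 -m jog '[0,0,-4,-0.1,-0.15,0,50, 0,0,-11,-0.1,-0.15,0,50, 0,0,-18,-0.1,-0.15,0,50, 0,0,-25,-0.1,-0.15,0,50, 0,0,-32,-0.1,-0.15,0,50, 0,0,-39,-0.1,-0.15,0,50, 0,0,-44,-0.1,-0.15,0,50, 0,0,-47,-0.1,-0.15,0,50, 0,0,-47,-0.1,-0.15,0,50]'
python3 - <<'E'
from h import *
S=snap('scene','s21'); crop('s21',100,260,200,360,6,'s21k')
go(.5495,-.3335,.076,None)
E
```

```text
time: 39.4
position: [0.5464, -0.3361, 0.0768]
tool_rot: [-0.369, -0.602, -0.369, 0.604]
wrist_force: [-7.8, -2.4, 11.2]
finger_gap: 0.0555
t 39.45 pos [ 0.5464 -0.3361  0.0768] tool x [-0.003 -0.001 -1.   ] jawyaw -27.0 q6 -0.18 shift cm [ 0.31  0.26 -0.08] turnz None gap 0.0554 F [-7.  -3.7 11.6]
```

View pics/s21k.png

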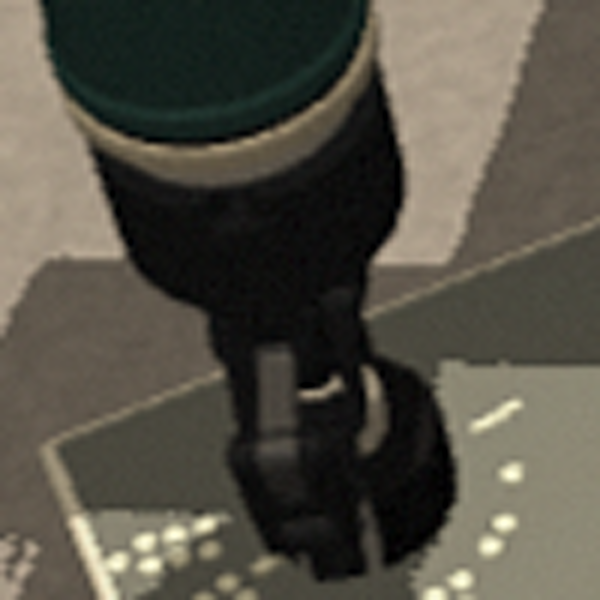

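```bash
python3 -m jog '[0,0,0,-0.15,-0.05,0,50, 0,0,0,-0.15,-0.05,0,50, 0,0,0,-0.15,-0.05,0,100, 0,0,0,-0.15,-0.05,0,100, 0,0,0,-0.15,-0.05,0,100, 0,0,0,-0.15,-0.05,0,100, 0,0,0,-0.15,-0.05,3,100, 0,0,0,-0.15,-0.05,7,100, 0,0,0,-0.15,-0.05,12,100, 0,0,0,-0.15,10,14,40, 0,0,0,-0.15,20,14,40, 0,0,0,-0.15,24,14,0, 0,0,0,-0.15,24,14,0, 0,0,0,-0.15,24,14,0, 0,0,0,-0.15,24,14,0]'
python3 - <<'E'
from h import *
S=snap('scene','s22'); crop('s22',100,290,220,380,6.6,'s22k'); T=snap('top','t22'); crop('t22',365,200,485,300,6.6,'t22k')
go(.5495,-.3335,.076,None)
E
```

```text
time: 41.32
position: [0.5468, -0.0958, 0.2159]
tool_rot: [-0.369, -0.603, -0.369, 0.603]
wrist_force: [0.4, 0.7, -0.5]
finger_gap: -0.0003
t 41.42 pos [ 0.5469 -0.0968  0.2157] tool x [ 0. -0. -1.] jawyaw -27.2 q6 0.18 shift cm [  0.26 -23.67 -13.97] turnz None gap 0.0002 F [ 0.1 -0.4  0.3]
```

View pics/s22k.png

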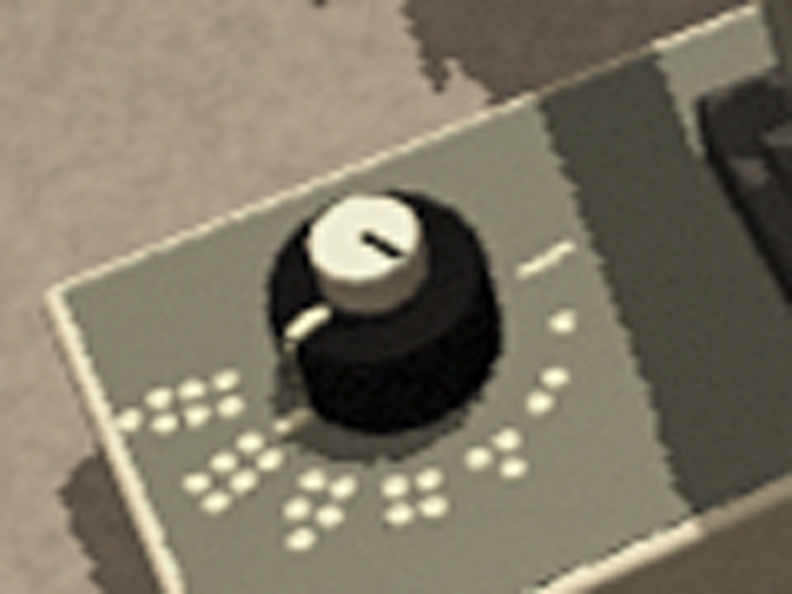

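View pics/t22k.png

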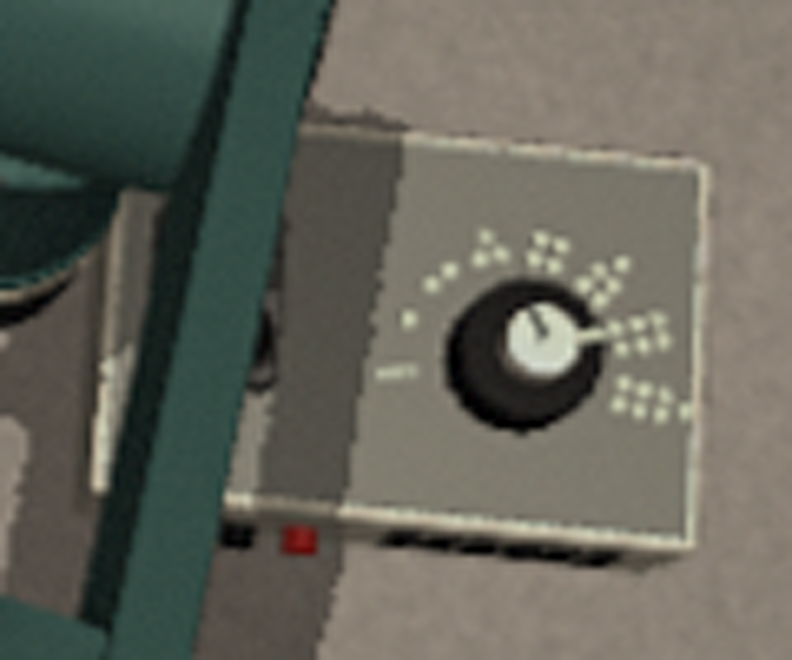

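```bash
python3 - <<'E'
from rk import *
S,T=load('s22'),load('t22')
def ang(C,uv,z,pp,k=None):
    X=ray(C,*uv,z)[:2]; k=sup(-.012,-.043,pp); d=X-k; return np.hypot(*d),np.degrees(np.arctan2(d[1],d[0])-pp[2])
f=lambda u:np.array(u)/6.6+[100,290]; g=lambda u:np.array(u)/6.6+[365,200]
pS,pT=res['supS'][0],res['supT'][0]
print('S tip',ang(S,f((279,431)),.072,pS),'S top edge',ang(S,f((290,333)),.105,pS))
for u in[(213,382+0),(180,398)]:pass
print('S six',ang(S,f((233,472)),.07,pS),'S seven',ang(S,f((183,402)),.07,pS),'five',ang(S,f((316,510)),.07,pS))
print('T edge',ang(T,g((606,330)),.105,pT),'T six',ang(T,g((640,335)),.07,pT),ang(T,g((635,400)),.07,pT))
go(*sup(-.085,.078,pS-[.0025,0,0]),.22,83)
E
```

```text
S tip (np.float64(0.03718970564411372), np.float64(-74.84067994261093)) S top edge (np.float64(0.02641586739463499), np.float64(-74.75918916983589))
S six (np.float64(0.05234003425035661), np.float64(-73.88637884622108)) S seven (np.float64(0.0560027610341141), np.float64(-103.34134988624277)) five (np.float64(0.05081737097748668), np.float64(-44.55915381008358))
T edge (np.float64(0.029873693252542983), np.float64(-71.88225384262196)) T six (np.float64(0.05373926332060775), np.float64(-72.04489722472489)) (np.float64(0.051054797190076835), np.float64(-101.19597339455783))
t 41.42 pos [ 0.5469 -0.0968  0.2157] tool x [ 0. -0. -1.] jawyaw -27.2 q6 0.18 shift cm [ -5.69 -10.74   0.43] turnz -69.8 gap 0.0002 F [ 0.1 -0.4  0.3]
```

```bash
python3 -m jog '[0,0,-10,-5.7,-5,0,0, 0,0,-20,-5.7,-10.7,0,0, 0,0,-30,-5.7,-10.7,0,0, 0,0,-40,-5.7,-10.7,0,0, 0,0,-50,-5.7,-10.7,0,0, 0,0,-60,-5.7,-10.7,0,0, 0,0,-69.8,-5.7,-10.7,0,0, 0,0,-69.8,-5.7,-10.7,-4,0, 0,0,-69.8,-5.7,-10.7,-7.8,0, 0,0,-69.8,-5.7,-10.7,-7.8,0, 0,0,-69.8,-5.7,-10.7,-7.8,0]'
python3 - <<'E'
from h import *
S=snap('scene','s23'); crop('s23',150,220,290,340,5,'s23k'); go(.4892,-.2045,.138,83)
E
```

```text
time: 42.8
position: [0.4902, -0.2038, 0.1387]
tool_rot: [-0.043, 0.706, -0.043, -0.705]
wrist_force: [0.3, -0.4, 0.0]
finger_gap: -0.0
t 42.85 pos [ 0.4906 -0.2038  0.1392] tool x [ 0.002 -0.001 -1.   ] jawyaw -97.0 q6 1.17 shift cm [-0.14 -0.07 -0.12] turnz -0.0 gap -0.0001 F [ 0.1  0.  -0.1]
```

View pics/s23k.png

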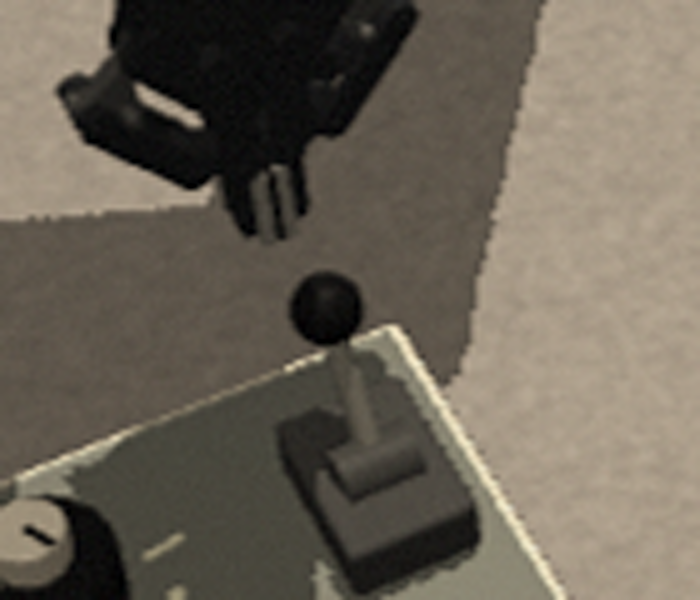

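```bash
python3 -m jog '[0,0,0,2,-0.2,0,0, 0,0,0,3,-0.4,0,0, 0,0,0,4,-0.5,0,0, 0,0,0,5,-0.6,0,0, 0,0,0,6,-0.7,0,0, 0,0,0,7,-0.8,0,0, 0,0,0,8,-1,0,0, 0,0,0,8.7,-1,0,0, 0,0,0,9.2,-1.1,0,0, 0,0,0,9.2,-1.1,0,0, 0,0,0,9.2,-1.1,0,0]'
python3 - <<'E'
from h import *
S=snap('scene','s24'); crop('s24',150,220,290,340,5,'s24k'); go(.4892,-.2045,.138,83)
E
```

```text
time: 44.22
position: [0.5817, -0.2136, 0.1379]
tool_rot: [-0.043, 0.706, -0.043, -0.706]
wrist_force: [-1.1, 0.5, -0.1]
finger_gap: 0.0003
t 44.27 pos [ 0.5817 -0.2136  0.1379] tool x [ 0.001 -0.    -1.   ] jawyaw -96.9 q6 1.23 shift cm [-9.25  0.91  0.01] turnz -0.1 gap 0.0001 F [-0.9 -0.2  0. ]
```

View pics/s24k.png

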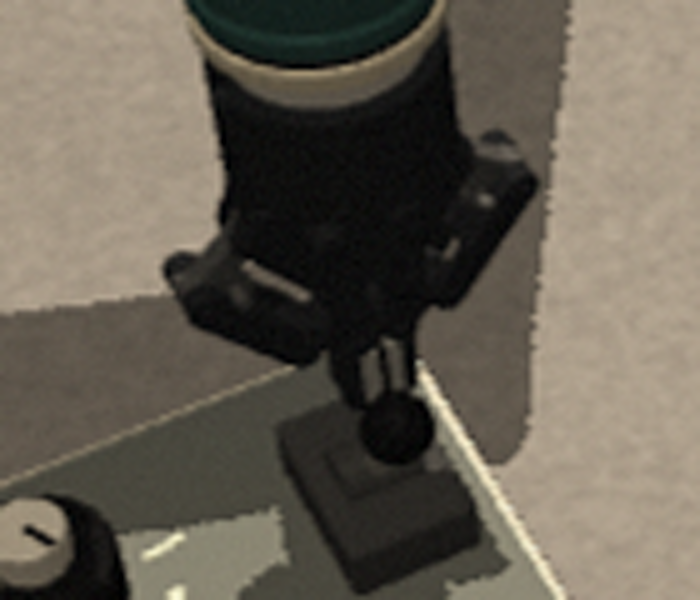

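```bash
python3 -m jog '[0,0,0,0.3,0,0,0, 0,0,0,0.5,-0.05,0,0, 0,0,0,0.5,-0.05,0,0]'
python3 -m jog '[0,0,0,-2,0.2,0,0, 0,0,0,-5,0.5,2,0, 0,0,0,-8,4,8,0, 0,0,0,-9,10,12,0, 0,0,0,-9,16,14,0, 0,0,0,-9,18,14,0, 0,0,0,-9,18,14,0, 0,0,0,-9,18,14,0]'
python3 - <<'E'
from h import *
S=snap('scene','s25'); crop('s25',90,220,290,380,4,'s25k'); go(.4892,-.2045,.138,83)
T=snap('top','t25')
from fit0 import res
for a in (.7,.8,.9,1.):
    p=res['supS'][0]; th=a-.5
    print(a,proj(S,[*sup(.065*np.sin(th),.078,p),.092+.065*np.cos(th)]))
E
```

```text
time: 44.65
position: [0.5823, -0.2136, 0.1377]
tool_rot: [0.043, -0.703, 0.042, 0.709]
wrist_force: [-13.0, -0.5, 8.8]
finger_gap: -0.0001
time: 45.65
position: [0.4968, -0.0345, 0.2778]
tool_rot: [-0.042, 0.706, -0.043, -0.706]
wrist_force: [-1.0, 0.2, 0.0]
finger_gap: -0.0001
t 45.7 pos [ 0.4967 -0.0348  0.2775] tool x [ 0. -0. -1.] jawyaw -96.9 q6 1.48 shift cm [ -0.75 -16.97 -13.95] turnz -0.1 gap 0.0 F [ 0.4 -0.4  0.4]
0.7 [225.08218531 295.44328259]
0.8 [226.71141644 298.53924031]
0.9 [228.33409585 301.80474766]
1.0 [229.93126037 305.20267359]
```

View pics/s25k.png

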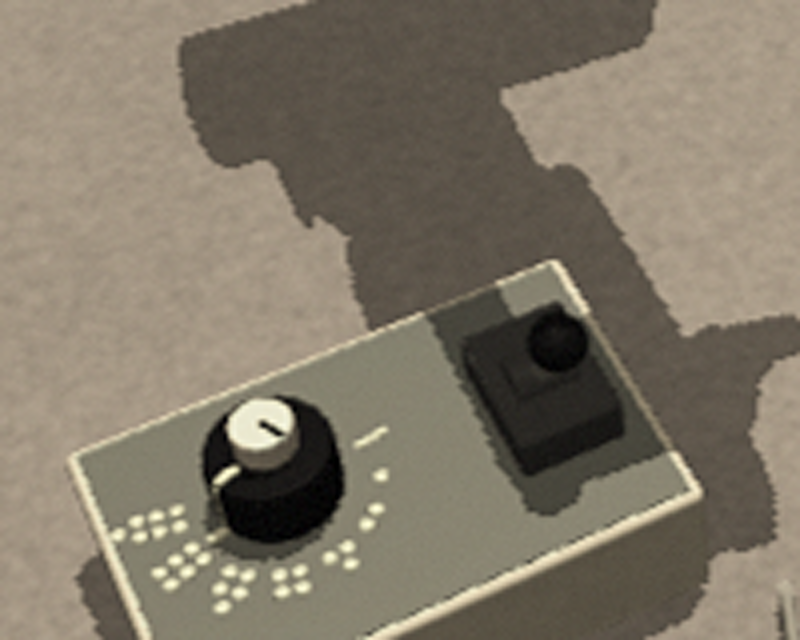

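View pics/s25.png

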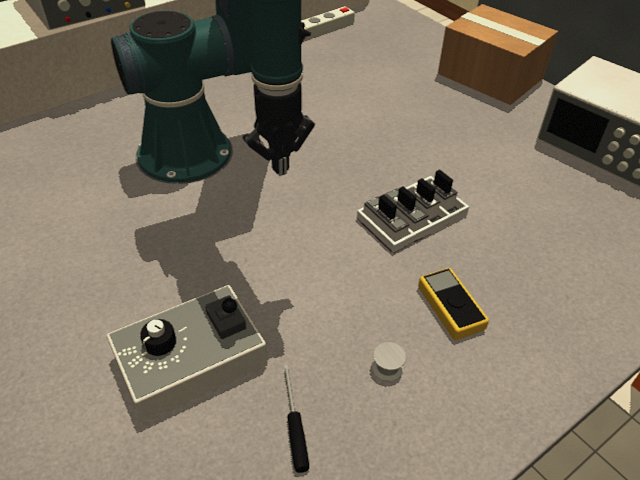

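View pics/t25.png

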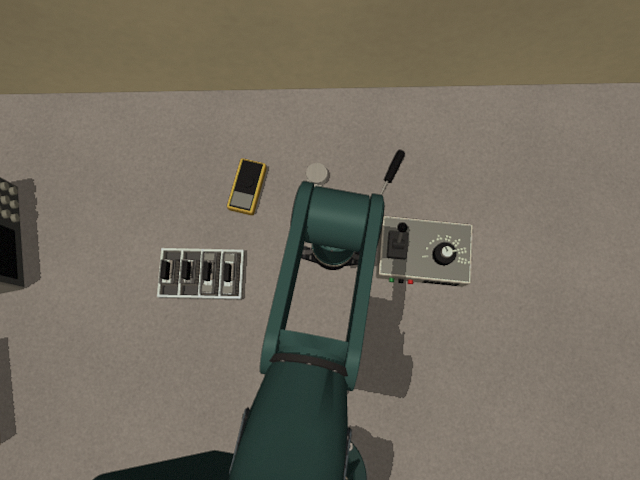

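```bash
python3 -c "
from rig import hand_in
print(hand_in())"
```

```text
the job is handed in; nothing more can be done
None
```

The job is done and handed in, at about 46 s on the robot's clock. I switched the lever off and set the two short and two long modules upright in the four bays. I then turned the outer knob to the six-dot group, for 6 units of load, and pushed the lever fully on.

**Last checks, all from the camera images:**
- **Lever:** the ball sits where 1.0 rad (fully on) predicts. It met the end stop at about 13 N.
- **Modules:** all four look seated in their bays. Each was within about 3 mm of its bay centre when measured after placing.
- **Outer knob:** the pointer is within about 1° of the six-dot group.
- **Inner knob:** its line shows no visible turn.
- **Multimeter, reel and screwdriver:** they appear where they started.
- **Arm:** it is clear of everything, with the gripper empty.

**Disagreements:**
- **Cameras:** the scene and top cameras differed by about 4 mm in x and up to 4 mm in y. I worked mostly from the scene camera and corrected with the robot's own position readings.
- **Knob turn:** turning the knob built up as much as about 8 N of side force and 11 N upward, because the grip was 1–3 mm off the knob's axis. I eased most of this off before releasing.

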